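Cover the prep pans with their storage lids

ROBOT

A 6-joint arm with a two-finger parallel gripper is mounted at the origin on the work surface. World frame = base frame: x ahead of the robot, y to its left, z up, the work surface at z = 0. Lengths are in mm, angles in rad, forces in N, time in s.
With the tool pointing down it reaches from about 350 to 975 mm from the base axis. Payload 7.1 kg.
Tool frame: the origin (TCP) lies at the very end of the fingers, on their centre line; the grasp point (between the pads) lies 19 mm behind it (ctrl.grip_point_offset is the distance from the TCP to the grasp point, in mm); x points along the fingers, y is the direction in which the jaws open and shut, and the axes are right-handed (so a half turn about x gives the same grasp; the last joint's range is limited). The gripper opens to 88 mm and grips with 3 to 60 N. Pads are 20 mm wide; open, the fingers measure 115 mm over their backs; the gripper's body (75 mm by 178 mm) begins 61 mm behind the grasp point.
Start: joints at [-0.019, 0.423, 1.63, -0, 1.089, -0.019], TCP at [624.984, 0.026, 222.675] pointing down, gripper open.
Joint ranges: [-3, 3], [-0.9, 2.11], [0.09, 2.58], [-1.31, 4.45], [0.11, 2.69], [-2.54, 2.54]. Speed limits (rad/s): [2.39, 2.39, 3.01, 3.14, 3.14, 3.14].

INTERFACE

Orientations are given as a rotation vector (axis times angle).
In Python, from workcell import ctrl, vision, workorder gives the robot as it stands.
- The arm moves only by the shell command python3 -m crank 'ROWS'. ROWS is JSON, a list of rows, each a list of 3 entries, a list of its own where there are three numbers: the shift along the tool's x, y, z in m, then the turn, a rotation vector about the tool's x, y, z in rad, then the finger opening in m, from 0 to 0.0878. In form: [[[dx, dy, dz], [wx, wy, wz], jaw], ...]. A call has exactly 8 rows; each row shifts and turns the commanded pose from where the row before left it, along the tool's axes as they then stand; what a row does not reach is not made up. A row lasts 1/12 s, in which the tool goes at most 41.7 mm and 7.16 degrees, less where a joint would pass 70% of its speed; a pose out of reach is approached as far as the arm can. A call with a gripper value outside its range is refused whole. The fingers move at their own pace and stop on an object; the grip force is fixed at half the most. Time passes only in rows, so rows that do not move let the fingers close, or fill a call up. It gives the time, the measured TCP pose, the force and the opening at its end, in the units of the state.
- ctrl.get_obs(): the state, without advancing time (a new reading comes with each control period).
- vision.get_image(name): name is "scene" or "side" or "wrist"; returns a dict with "img" (400x640x3 uint8, blue, green, red), "mtx" (3x3 intrinsics, pixels), "rvec" (rotation vector, rad) and "tvec" (3), from world to camera coordinates, as OpenCV has them; the wrist camera has in their place "hand_eye" (4x4, takes a point from camera to tool coordinates, whose origin is the TCP and whose axes are the tool frame's). Camera axes: x right, y down, z forward; pixel columns grow to the right and rows downward; lengths in mm; the calibration is good to about 2 mm. The wrist camera is an equidistant fisheye: a pixel r from the principal point sees the ray r / f radians off the axis. A picture is of the moment at which its call begins: read the wrist's pose just before it. There is no depth.
- workorder.close_job(): hands the job in, once; it reports no verdict.
The state is a dict: "t": time; "qpos": joint angles; "qvel": joint speeds; "joint_torque": joint torques, N m; "ee_pos": TCP position; "orientation": TCP orientation; "ft_force": force on the tool from outside, world axes, zero at the start; "moment": the same for the moment, N m; "width": finger opening in mm.
Only numpy, scipy, OpenCV 4.12 (cv2) and the standard library are available. Lean on these libraries where they do the work, as an engineer would, in place of code of your own. Each camera call takes 0.05 s, during which the arm holds its last target.

TASK

Service is over: cover the three open food containers for the cooler. Put on each the plain, unnotched lid of its own shape and size, seated flat all round with its sides lined up with the pan's; lower the lids on, do not let them fall. The lid with the ladle notch is for service only: leave it, the spoon, the peeler and the sauce cup where they lie.

Things in the scene. Friction and masses are not known exactly. Their poses are not given: they have to be found in the camera images.
- small_pan: narrow steel food pan, 176 x 108 mm over the rim, 100 mm high, mouth 150 x 82 mm, radishes inside; stands on the counter and does not move. Flat rim 13 mm wide all round. Its lid is seated when the lid's origin is 92 mm above this origin. Origin: centre of the underside; x along the 176 mm side, z up.
- wide_pan: wide, nearly square steel food pan, 176 x 162 mm over the rim, 100 mm high, mouth 150 x 136 mm, lemons inside; stands on the counter and does not move. Flat rim 13 mm wide all round. Its lid is seated when the lid's origin is 92 mm above this origin. Origin: centre of the underside; x along the 176 mm side, z up.
- round_pot: round steel pot, 120 mm across the rim, 150 mm high, mouth 94 mm across, eggs inside; stands on the counter and does not move. Flat rim 13 mm wide all round. Its lid is seated when the lid's origin is 142 mm above this origin. Origin: centre of the underside; z up.
- small_lid: plain narrow steel lid for the narrow pan, 176 x 108 mm, 180 g, loose. 8 mm deep dish below enters the mouth with 9 mm spare all round; 4 mm plate above it lies on the rim. Strap handle over the centre: bar 80 mm along x, 10 mm wide (pinch it so), its middle 42 mm and top 48 mm above the origin. Origin: centre of the dish's underside, on the counter at the start; x along the 176 mm side, z up.
- wide_lid: plain wide steel lid for the wide pan, 176 x 162 mm, 260 g, loose. 8 mm deep dish below enters the mouth with 9 mm spare all round; 4 mm plate above it lies on the rim. Strap handle over the centre: bar 80 mm along x, 10 mm wide (pinch it so), its middle 42 mm and top 48 mm above the origin. Origin: centre of the dish's underside, on the counter at the start; x along the 176 mm side, z up.
- round_lid: round steel lid for the round pot, 120 mm across, 150 g, loose. 8 mm deep dish below enters the mouth with 9 mm spare all round; 4 mm plate above it lies on the rim. Round black knob at its centre: 28 mm across from 34 to 46 mm above the origin, top at 49 mm, on a 14 mm stem. Origin: centre of the dish's underside, on the counter at the start; z up.
- notched_lid: narrow steel lid like the plain narrow one, 176 x 108 mm with the same strap handle, but with a ladle notch 36 mm wide and 40 mm deep cut into its +x end; loose; not to be used or moved. Origin: centre of the underside; x along the 176 mm side.
- spoon: small steel spoon with a wooden handle, 160 mm long, lying flat, loose; a bystander. Origin: on the counter under its middle; x towards its bowl.
- peeler: peeler with a black handle, 133 mm long, 21 mm wide, 12 mm high, lying flat, loose; a bystander. Origin: on the counter, 78 mm from the handle's end; x towards the blade.
- sauce_cup: small pale sauce cup, 50 mm across, 36 mm high, standing, loose; a bystander. Origin: centre of its underside.
There are look-alikes about, which are no part of the job. What is shaped like the wide_lid but red is not meant.

How it is judged (in metres and radians):
At the end, for the whole second after the job is handed in: Each plain lid rests on the container of its own shape and size: centred within 12 mm, down on the rim within 4 mm, level within 0.06 rad, rectangular ones turned with their pan within 0.16 rad. Notched lid, spoon, peeler and sauce cup are within 30 mm of their starts (horizontal distance between small_lid and small_pan below 0.012 m and z of small_lid in the frame of small_pan between 0.088 and 0.096 m and angle between each of small_lid, wide_lid, round_lid's own z axis and vertical below 0.06 rad and linear speed of each of small_lid, wide_lid, round_lid below 0.02 m/s and angle between the x axis of small_lid and the x axis of small_pan, either way round below 0.16 rad and horizontal distance between wide_lid and wide_pan below 0.012 m and z of wide_lid in the frame of wide_pan between 0.088 and 0.096 m and angle between the x axis of wide_lid and the x axis of wide_pan, either way round below 0.16 rad and horizontal distance between round_lid and round_pot below 0.012 m and z of round_lid in the frame of round_pot between 0.138 and 0.146 m and distance of each of notched_lid, spoon, peeler, sauce_cup from where it was at the start of the episode below 0.03 m); the robot touches nothing.
It fails at once if a lid dropped (falling free of the fingers at over 0.7 m/s) ((linear speed of small_lid above 0.7 m/s and contact force between small_lid and the fingers below 0.2 N) or (linear speed of wide_lid above 0.7 m/s and contact force between wide_lid and the fingers below 0.2 N) or (linear speed of round_lid above 0.7 m/s and contact force between round_lid and the fingers below 0.2 N)).
It fails at once if the notched lid moved more than 30 mm (distance of notched_lid from where it was at the start of the episode above 0.03 m).
It fails at once if the spoon, peeler or sauce cup moved more than 30 mm (distance of any of spoon, peeler, sauce_cup from where it was at the start of the episode above 0.03 m).
It also fails if it takes over 109 s, if anything falls off the work surface, if the arm or the gripper's body presses on something with over 40 N, if the wrist force passes 120 N, or if a joint passes its speed limit or range.

## Working session

There is one attempt and no reset: what is moved stays moved. The work goes in short steps, Python scripts to look and compute and a shell command to move; the robot and the scene stay as the last step left them, time stands still between calls to the robot, and variables do not carry over. Pictures are saved under pics/ and viewed, and the job is handed in when it is done.

```bash
ls; mkdir -p pics
python3 - <<'E'
from workcell import ctrl, vision
import cv2
print(ctrl.get_obs())
for n in ["scene","side","wrist"]:
    d=vision.get_image(n); cv2.imwrite(f"pics/{n}0.png",d["img"])
    print(n,{k:v for k,v in d.items() if k!="img"})
E
```

```text
pics
{'t': 0.0, 'qpos': array([-1.89845916e-02,  4.23835949e-01,  1.63069959e+00,  1.91783479e-06,
        1.08859866e+00, -1.90047819e-02]), 'qvel': array([ 0.00011534,  0.00063066, -0.0022462 , -0.00037267,  0.00034019,
       -0.0002008 ]), 'joint_torque': array([ 1.28069914e-03, -5.44622147e+01, -2.73670936e+01,  6.42951974e-02,
        2.27214623e-02, -1.51321510e-04]), 'ee_pos': array([6.24435471e+02, 4.65942161e-02, 2.21900986e+02]), 'orientation': array([ 1.20847908,  1.2103664 , -1.2103056 ]), 'ft_force': array([-0.19937108,  0.08731831,  0.47942307]), 'moment': array([ 0.0146754 , -0.08508536, -0.00379093]), 'width': 87.32548633635358}
scene {'mtx': array([[418.41085716,   0.        , 316.37608687],
       [  0.        , 418.41085716, 196.70389501],
       [  0.        ,   0.        ,   1.        ]]), 'rvec': array([ 0.85954635,  2.37033528, -1.26153765]), 'tvec': array([ 334.7880805 , -141.74247042, 1603.17936734])}
side {'mtx': array([[452.66999779,   0.        , 322.3914928 ],
       [  0.        , 452.66999779, 197.08946799],
       [  0.        ,   0.        ,   1.        ]]), 'rvec': array([ 2.38862833, -0.38029855,  0.13113013]), 'tvec': array([-449.57950618,  127.1335434 , 1137.23057735])}
wrist {'mtx': array([[309.70691629,   0.        , 318.78935507],
       [  0.        , 309.70691629, 194.8632719 ],
       [  0.        ,   0.        ,   1.        ]]), 'hand_eye': array([[-3.27975669e-04, -2.49291960e-01,  9.68428320e-01,
        -1.61910225e+02],
       [ 9.99999946e-01, -9.03546315e-05,  3.15408959e-04,
         2.37792438e-01],
       [ 8.87306646e-06,  9.68428371e-01,  2.49291976e-01,
        -6.92353361e+01],
       [ 0.00000000e+00,  0.00000000e+00,  0.00000000e+00,
         1.00000000e+00]])}
```

View pics/scene0.png

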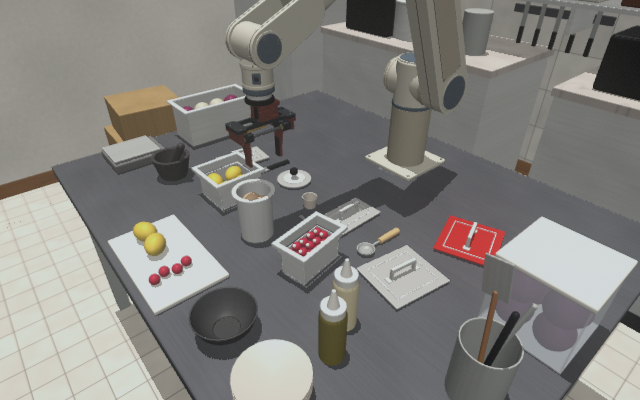

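View pics/side0.png

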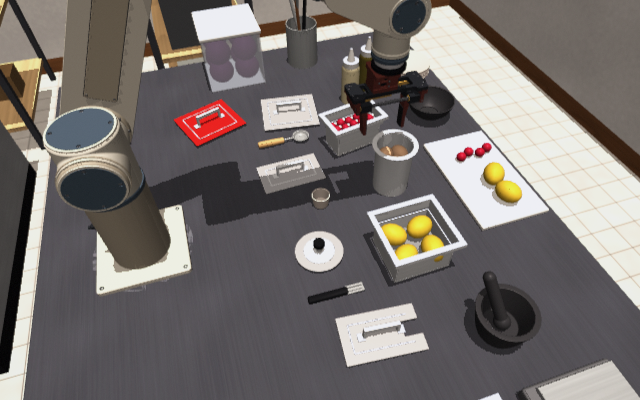

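View pics/wrist0.png

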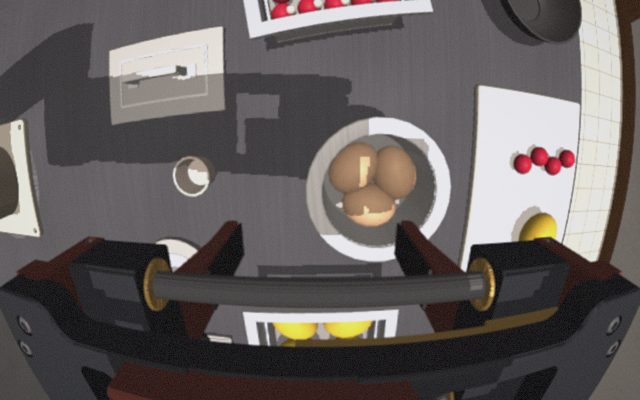

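Side view: plain narrow lid (290,172), plain wide lid (290,110), red look-alike (210,122), round lid (320,252), notched lid (382,335), narrow pan (352,125), wide pan (415,235) and pot (395,162). The cup is at (320,198), the spoon at (285,138) and the peeler at (336,293). I'll enlarge the views to measure.

```bash
cat > h.py <<'E'
import numpy as np, cv2, json
from scipy.spatial.transform import Rotation as R
from workcell import ctrl, vision
def crop(img,x0,y0,x1,y1,s,fn,step=10):
    c=cv2.resize(img[y0:y1,x0:x1],None,fx=s,fy=s,interpolation=cv2.INTER_CUBIC)
    for x in range((x0//step+1)*step,x1,step):
        cv2.line(c,((x-x0)*s,0),((x-x0)*s,4),(0,255,0),1)
        if x%20==0: cv2.putText(c,str(x),((x-x0)*s-10,16),0,.38,(0,255,0),1)
    for y in range((y0//step+1)*step,y1,step):
        cv2.line(c,(0,(y-y0)*s),(4,(y-y0)*s),(0,255,0),1)
        if y%20==0: cv2.putText(c,str(y),(6,(y-y0)*s+4),0,.38,(0,255,0),1)
    cv2.imwrite(fn,c)
class Cam:
    def __init__(s,d,T=None):
        s.K=d["mtx"]
        if T is None:
            s.fish=False; s.R=R.from_rotvec(d["rvec"]).as_matrix(); s.t=d["tvec"]
        else:
            s.fish=True; M=np.linalg.inv(T@d["hand_eye"]); s.R=M[:3,:3]; s.t=M[:3,3]
    def proj(s,P):
        p=np.atleast_2d(P)@s.R.T+s.t
        if not s.fish:
            return np.c_[s.K[0,0]*p[:,0]/p[:,2]+s.K[0,2],s.K[1,1]*p[:,1]/p[:,2]+s.K[1,2]]
        r=np.hypot(p[:,0],p[:,1]); th=np.arctan2(r,p[:,2]); k=s.K[0,0]*th/np.maximum(r,1e-9)
        return np.c_[k*p[:,0]+s.K[0,2],k*p[:,1]+s.K[1,2]]
    def back(s,uv,z):
        u=(uv[0]-s.K[0,2])/s.K[0,0]; v=(uv[1]-s.K[1,2])/s.K[1,1]
        if s.fish:
            th=np.hypot(u,v); q=np.sin(th)/max(th,1e-9); d=np.array([u*q,v*q,np.cos(th)])
        else: d=np.array([u,v,1])
        d=s.R.T@d; c=-s.R.T@s.t
        return c+d*(z-c[2])/d[2]
def tool(o=None):
    o=o or ctrl.get_obs(); T=np.eye(4); T[:3,:3]=R.from_rotvec(o["orientation"]).as_matrix(); T[:3,3]=o["ee_pos"]; return T
E
python3 - <<'E'
from h import *
a=cv2.imread("pics/side0.png"); b=cv2.imread("pics/scene0.png")
crop(a,235,80,435,225,4,"pics/s1.png")
crop(a,285,190,475,370,3,"pics/s2.png")
crop(b,180,140,380,290,4,"pics/c1.png")
crop(b,340,200,460,310,5,"pics/c2.png")
E
```

```text
(no output)
```

View pics/s1.png

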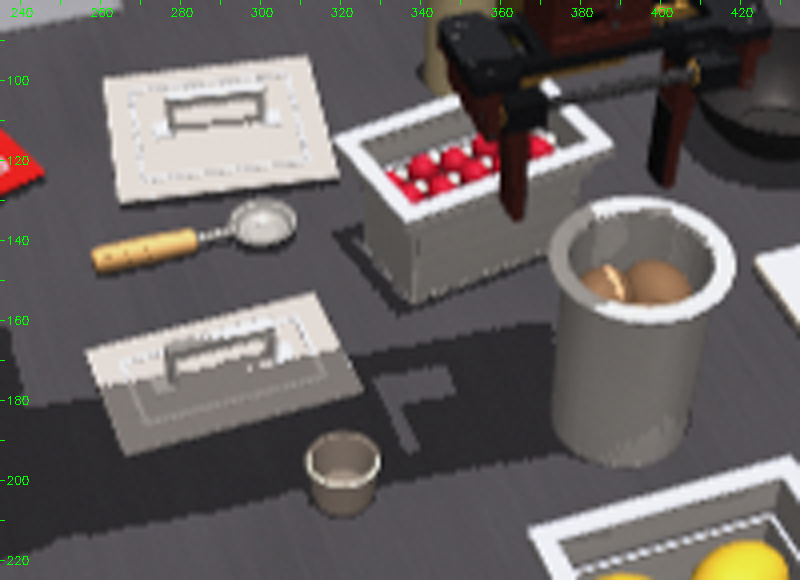

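View pics/s2.png

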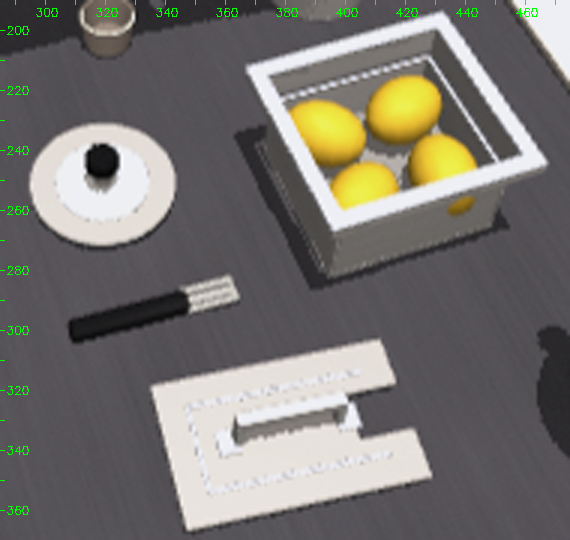

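View pics/c1.png

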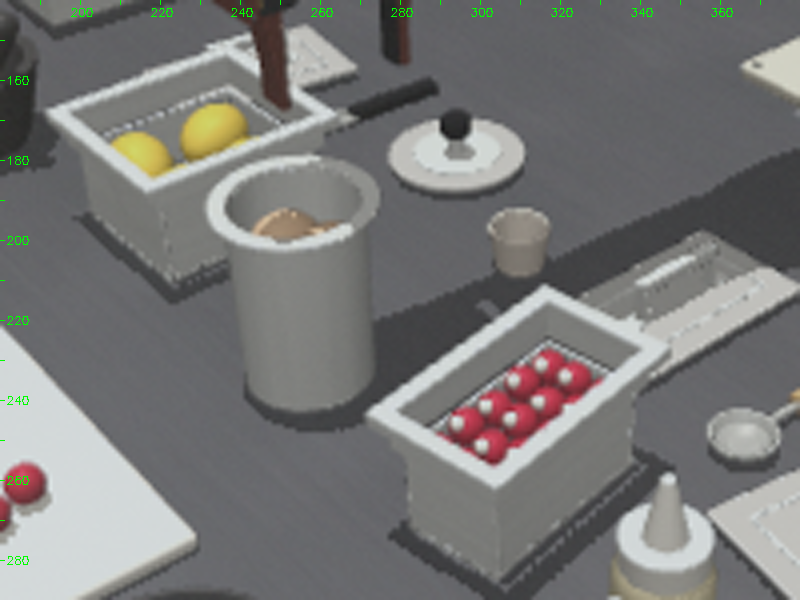

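View pics/c2.png

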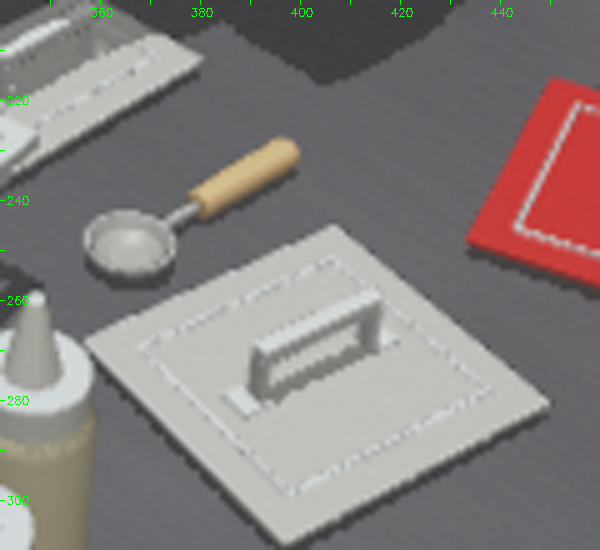

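```bash
cat > fit.py <<'E'
from h import *
from scipy.optimize import least_squares
A=Cam(vision.get_image("side")); B=Cam(vision.get_image("scene"))
def rect(name,z,L,W,sa,sb):
    obs=[(A,p) for p in sa]+[(B,p) for p in sb]
    bk=np.array([c.back(p,z)[:2] for c,p in obs])
    cor=np.array([[1,1],[1,-1],[-1,-1],[-1,1]])*[L/2,W/2]
    ctr=(bk.min(0)+bk.max(0))/2
    best=None
    for y0 in np.linspace(0,np.pi,13)[:-1]:
        def f(q):
            c,s=np.cos(q[2]),np.sin(q[2]); C=cor@np.array([[c,s],[-s,c]])+q[:2]
            return np.concatenate([min((cam.proj(np.r_[k,z])[0]-p for k in C),key=lambda e:e@e) for cam,p in obs])
        r=least_squares(f,np.r_[ctr,y0],loss="soft_l1",x_scale=[10,10,.1],diff_step=1e-4)
        if best is None or r.cost<best[0].cost: best=(r,f(r.x))
    r,e=best; yaw=(np.degrees(r.x[2])+90)%180-90
    print(name,"xy",r.x[:2].round(1),"yaw",yaw.round(1),"res px",np.hypot(*e.reshape(-1,2).T).round(1))
    for c,n,s in ((A,"side",sa),(B,"scene",sb)):
        if len(s)==4:print("   ",n,np.mean([c.back(p,z)[:2] for p in s],0).round(1))
def circ(name,z,rad,ext):
    th=np.linspace(0,2*np.pi,361); C=np.c_[np.cos(th)*rad,np.sin(th)*rad,0*th+z]
    def f(q,sub=None):
        o=[]
        for cam,(l,r,t,b) in ext:
            if sub is not None and cam is not sub: continue
            p=cam.proj(C+np.r_[q,0]); o+=[p[:,0].min()-l,p[:,0].max()-r,p[:,1].min()-t,p[:,1].max()-b]
        return np.array(o)
    x0=ext[0][0].back([(ext[0][1][0]+ext[0][1][1])/2,(ext[0][1][2]+ext[0][1][3])/2],z)[:2]
    r=least_squares(f,x0); print(name,"xy",r.x.round(1),"res",f(r.x).round(1))
    for cam,_ in ext: print("    single",least_squares(f,x0,args=(cam,)).x.round(1))
if __name__=="__main__":
    rect("small_lid",12,176,108,[(256.75,167.5),(314.5,153),(325.5,177),(266.75,193.5)],[(356.25,198),(381,211.6)])
    rect("wide_lid",12,176,162,[(260.75,99.5),(312,93.75),(320,125.5),(265.5,131.25)],[(407,245),(450,280.6),(397.4,309),(357,268.4)])
    rect("small_pan",100,176,108,[(319.25,115),(337.5,134.5),(388.25,115),(371.25,99.5)],[(272,243.25),(316.25,211.75),(348,228),(304.25,262.5)])
    rect("wide_pan",100,176,162,[(367.3,212.7),(432.7,194),(467.3,244),(396.7,266.7)],[(191.25,168),(236.25,153),(265.5,168.75),(218,187.5)])
    e=lambda l,r,t,b,ox,oy,s:(l/s+ox,r/s+ox,t/s+oy,b/s+oy)
    circ("pot",150,60,[(A,e(549,737,197,323,235,80,4)),(B,e(207,380,156,250,180,140,4))])
    circ("round_lid",11,60,[(A,e(29,176,123,245,285,190,3)),(B,e(388,526,117,194,180,140,4))])
    # handles
    for n,z,pa,pb in (("knob top centre",48,(318.7,243),(293.8,170.5)),):
        print(n,A.back(pa,z)[:2].round(1),B.back(pb,z)[:2].round(1))
    print("wide handle ends", A.back((276,104.5),48).round(1),A.back((301.5,102.5),48).round(1), B.back((391.5,269.5),48).round(1),B.back((415,259),48).round(1))
    print("small handle ends", A.back((276.5,167),48).round(1),A.back((304,163),48).round(1))
    for n,p in (("cup",(320.5,203)),("spoon bowl",(300,135)),("spoon end",(258.5,144)),("peeler a",(308.5,300)),("peeler b",(364,286)),
       ("notched c",(341,385)) ): print(n,A.back(p,8).round(0))
    print("notched", [A.back(p,12)[:2].round(0) for p in [(335.5,318.5),(411,303),(429,348.5),(348,367)]])
E
python3 fit.py
```

```text
small_lid xy [419.9 130.8] yaw 0.9 res px [1.2 0.5 0.6 1.7 1.6 1. ]
    side [420.2 128.2]
wide_lid xy [489.9 408.1] yaw -7.9 res px [1.2 1.2 3.3 2.5 0.7 0.5 0.5 1.4]
    side [488.4 397.8]
    scene [489.9 409.9]
small_pan xy [638.9 217.8] yaw 10.6 res px [2.4 1.4 0.6 4.8 1.3 0.6 1.4 0.8]
    side [638.7 208.4]
    scene [639.  220.4]
wide_pan xy [ 627.6 -221.9] yaw 1.9 res px [1.  1.  0.5 0.3 1.4 2.9 1.9 1.8]
    side [ 628.  -223.4]
    scene [ 630.  -211.6]
pot xy [673.5   9.5] res [-0.6 -0.5 -0.9 -1.2 -1.1 -0.5 -1.3 -1.1]
    single [673.2   5.4]
    single [674.9  15.9]
round_lid xy [ 414.2 -152. ] res [-0.2 -0.5 -0.5 -0.9 -0.6 -1.  -0.4 -1.9]
    single [ 414.4 -154.3]
    single [ 417.  -143.9]
knob top centre [ 412.8 -157.7] [ 421.6 -138.7]
wide handle ends [447.1 402.6  48. ] [527.3 386.6  48. ] [529.8 402.7  48. ] [454.8 415.5  48. ]
small handle ends [379.7 125.9  48. ] [456.6 117.   48. ]
cup [465.  -5.   8.]
spoon bowl [490. 281.   8.]
spoon end [358. 281.   8.]
peeler a [ 351. -274.    8.]
peeler b [ 484. -280.    8.]
notched c [ 358. -475.    8.]
notched [array([ 394., -338.]), array([ 567., -355.]), array([ 557., -463.]), array([ 383., -446.])]
```

Run:
```python
from h import *
import fit
a=cv2.imread("pics/wrist0.png")
crop(a,100,0,460,270,2,"pics/w1.png")
W=Cam(vision.get_image("wrist"),tool())
fit.circ("pot wrist",150,60,[(W,(306,451,117,262))])
fit.A=W
fit.rect("small_lid w",12,176,108,[(109,47),(222,27),(225,110),(112,124)],[])
```

```text
pot wrist xy [675.1   9.9] res [-0.2  0.2  0.1 -0.1]
    single [675.1   9.9]
small_lid w xy [420.5 132.4] yaw 1.4 res px [2.5 1.4 0.5 1. ]
    side [420.5 133. ]
```

View pics/w1.png

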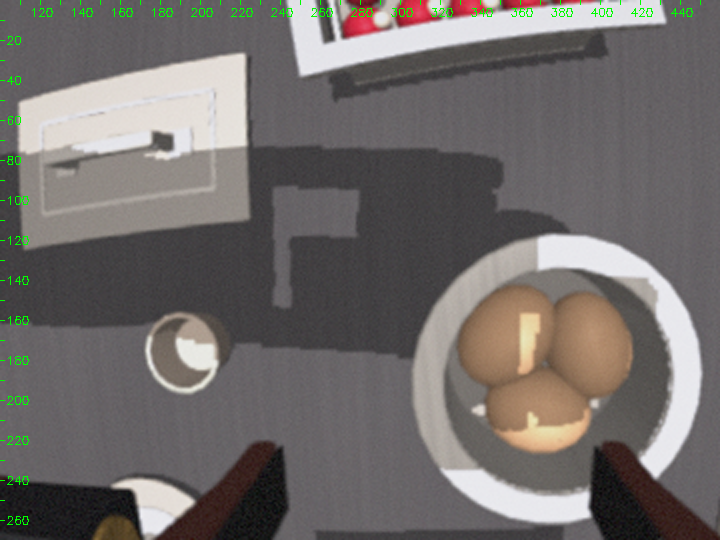

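The wrist view agrees closely: pot centre (675.1, 9.9), and the small lid about (420.5, 132) with all four corners and no notch. Next I'll hover over the small lid.

```bash
python3 -m crank '[[[0,-0.023,-0.0165],[0,0,0],0.0878],[[0,-0.023,-0.0165],[0,0,0],0.0878],[[0,-0.023,-0.0165],[0,0,0],0.0878],[[0,-0.023,-0.0165],[0,0,0],0.0878],[[0,-0.023,-0.0165],[0,0,0],0.0878],[[0,-0.023,-0.0165],[0,0,0],0.0878],[[0,-0.023,-0.0165],[0,0,0],0.0878],[[0,-0.023,-0.0165],[0,0,0],0.0878]]'; python3 -m crank '[[[0,0,0],[-0.12,0,0],0.0878],[[0,0,0],[-0.12,0,0],0.0878],[[0,0,0],[-0.12,0,0],0.0878],[[0,0,0],[-0.12,0,0],0.0878],[[0,0,0],[-0.12,0,0],0.0878],[[0,0,0],[-0.12,0,0],0.0878],[[0,0,0],[-0.12,0,0],0.0878],[[0,0,0],[-0.12,0,0],0.0878]]'; python3 -m crank '[[[0,0,0],[-0.12,0,0],0.0878],[[0,0,0],[-0.12,0,0],0.0878],[[0,0,0],[-0.12,0,0],0.0878],[[0,0,0],[-0.12,0,0],0.0878],[[0,0,0],[-0.12,0,0],0.0878],[[0,0,0],[-0.01,0,0],0.0878],[[0,0,0],[0,0,0],0.0878],[[0,0,0],[0,0,0],0.0878]]'
cat > look.py <<'E'
import sys
from h import *
n=sys.argv[1]
o=ctrl.get_obs(); T=tool(o); d=vision.get_image("wrist"); cv2.imwrite(f"pics/{n}.png",d["img"])
np.savez(f"pics/{n}.npz",T=T,mtx=d["mtx"],hand_eye=d["hand_eye"])
print("t",o["t"],"tcp",o["ee_pos"].round(1),"axes",T[:3,:3].round(3).tolist(),"q6",o["qpos"][5].round(2),"w",o["width"].round(1),"f",o["ft_force"].round(1))
x0,y0,x1,y1=map(int,sys.argv[2:6]) if len(sys.argv)>5 else (100,0,540,290)
s=int(min(800/(x1-x0),600/(y1-y0))) or 1
crop(d["img"],x0,y0,x1,y1,max(s,1),f"pics/{n}c.png")
E
python3 look.py w2 120 0 520 290
```

```text
t: 1.07
ee_pos: [439.9, 132.6, 222.8]
orientation: [1.21, 1.209, -1.209]
ft_force: [-0.1, 0.1, 0.0]
width: 87.7
t: 1.73
ee_pos: [441.0, 132.0, 222.8]
orientation: [0.474, 1.518, -0.474]
ft_force: [0.3, -0.4, 0.9]
width: 87.8
t: 2.4
ee_pos: [441.0, 132.0, 222.7]
orientation: [0.003, 1.571, -0.003]
ft_force: [0.8, 0.7, 0.9]
width: 87.7Traceback (most recent call last):
  File "look.py", line 6, in <module>
    print("t",o["t"],"tcp",o["ee_pos"].round(1),"axes",T[:3,:3].round(3).tolist(),"q6",o["qpos"][5].round(2),"w",o["width"].round(1),"f",o["ft_force"].round(1))
                                                                                                                 ^^^^^^^^^^^^^^^^
AttributeError: 'float' object has no attribute 'round'
```

```bash
sed -i 's/o\["width"\].round(1)/round(o["width"],1)/' look.py; python3 look.py w2 120 0 520 290
```

```text
t 2.45 tcp [441.  132.  222.7] axes [[0.0, 0.004, 1.0], [0.0, 1.0, -0.004], [-1.0, 0.0, 0.0]] q6 -1.3 w 87.7 f [-0.7 -0.1  0.9]
```

View pics/w2.png

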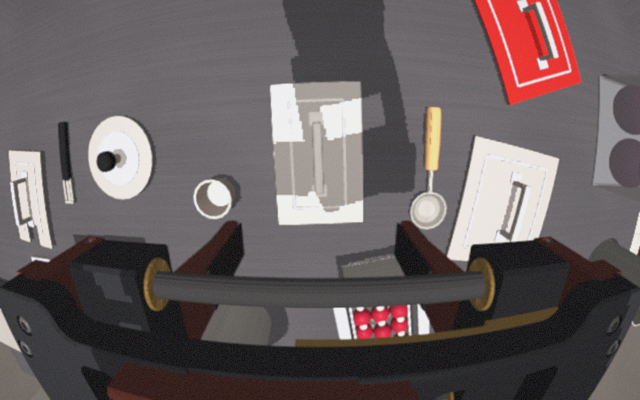

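The wrist view shows the small lid at (318,153), cup (213,198), spoon (430,170), wide lid (505,195), red look-alike (535,45), round lid (120,158), and the notched lid at the left edge.

Run:
```python
from h import *
a=cv2.imread("pics/w2.png")
crop(a,255,70,380,235,4,"pics/w2a.png")
crop(a,435,120,570,285,4,"pics/w2b.png")
crop(a,75,100,240,225,4,"pics/w2d.png")
```

```text
(no output)
```

View pics/w2a.png

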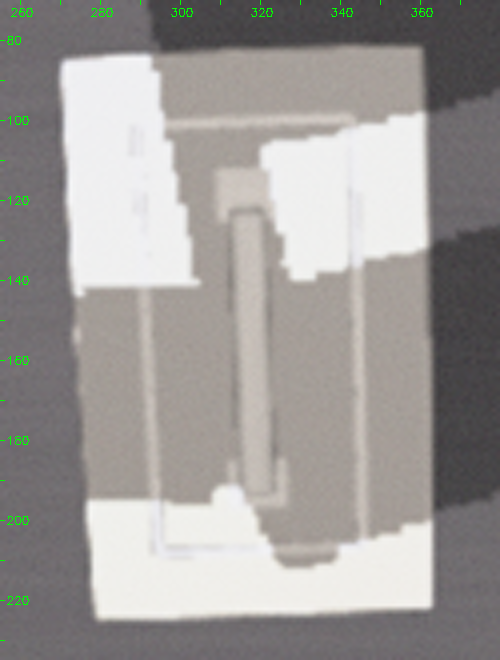

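View pics/w2b.png

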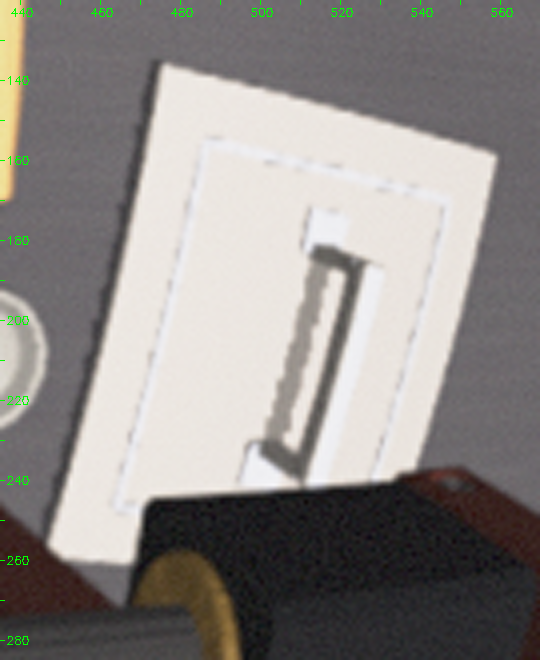

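View pics/w2d.png

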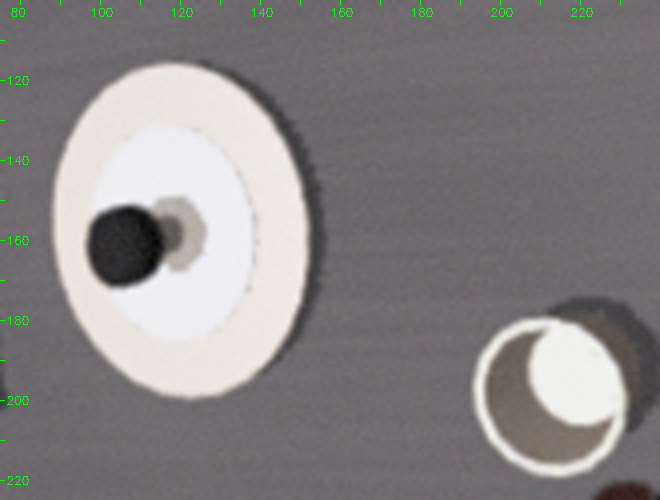

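Run:
```python
from h import *
import fit
W=fit.A=Cam(vision.get_image("wrist"),tool())
fit.rect("small_lid",12,176,108,[(270.5,85),(360.5,81.5),(363.25,222),(279.25,225)],[])
print("handle",W.back((316.75,122),48).round(1),W.back((319.5,193.75),48).round(1))
fit.rect("wide_lid",12,176,162,[(475.75,135.5),(559.25,158.25),(447,258.25)],[])
fit.circ("round_lid",12,60,[(W,(75+53/4,75+310/4,100+62/4,100+398/4))])
print("knob",W.back((106.2,161.5),46).round(1),"cup",W.back((212.5,198),36).round(1))
```

```text
small_lid xy [419.9 133.1] yaw 2.2 res px [0.2 0.4 0.1 0.3]
    side [419.8 133.1]
handle [379.2 131.4  48. ] [459.  134.3  48. ]
wide_lid xy [488.  407.5] yaw -8.1 res px [0.4 0.3 0.7]
round_lid xy [ 415.7 -149.3] res [ 0.2 -0.1  0.1 -0.2]
    single [ 415.7 -149.3]
knob [ 415.1 -145.    46. ] cup [467.    4.5  36. ]
```

```bash
python3 -m crank '[[[0.02,0.001,-0.011],[-0.021,0,0],0.0878],[[0.02,0,-0.010],[-0.021,0,0],0.0878],[[0.02,0,0],[0,0,0],0.0878],[[0.02,0,0],[0,0,0],0.0878],[[0.02,0,0],[0,0,0],0.06],[[0.02,0,0],[0,0,0],0.06],[[0.02,0,0],[0,0,0],0.05],[[0.02,0,0],[0,0,0],0.05]]'
python3 -m crank '[[[0.01,0,0],[0,0,0],0.05],[[0.01,0,0],[0,0,0],0.05],[[0.01,0,0],[0,0,0],0.05],[[0.009,0,0],[0,0,0],0.05],[[0,0,0],[0,0,0],0.05],[[0,0,0],[0,0,0],0.03],[[0,0,0],[0,0,0],0.02],[[0,0,0],[0,0,0],0.014]]'
python3 -m crank '[[[0,0,0],[0,0,0],0],[[0,0,0],[0,0,0],0],[[0,0,0],[0,0,0],0],[[0,0,0],[0,0,0],0],[[0,0,0],[0,0,0],0],[[0,0,0],[0,0,0],0],[[0,0,0],[0,0,0],0],[[0,0,0],[0,0,0],0]]'
```

```text
t: 3.32
ee_pos: [420.2, 132.9, 61.8]
orientation: [-0.032, 1.57, 0.032]
ft_force: [-0.8, -0.3, 0.1]
width: 64.3
t: 3.98
ee_pos: [420.5, 133.0, 24.2]
orientation: [-0.032, 1.569, 0.033]
ft_force: [-0.2, 0.5, -0.6]
width: 33.8
t: 4.65
ee_pos: [420.1, 132.8, 23.9]
orientation: [-0.032, 1.57, 0.032]
ft_force: [-0.6, -1.4, 5.5]
width: 9.9
```

Gripped at 9.9 mm. I'll lift, then look sideways at both pans from between them, because the held lid hides what lies below.

```bash
python3 -m crank '[[[-0.006,0,0],[0,0,0],0],[[-0.014,0,0],[0,0,0],0],[[-0.024,0,0],[0,0,0],0],[[-0.034,0,0],[0,0,0],0],[[-0.038,0,0],[0,0,0],0],[[-0.038,0,0],[0,0,0],0],[[-0.038,-0.006,0.01],[0,0,0],0],[[-0.034,-0.014,0.024],[0,0,0],0]]'
python3 -m crank '[[[0,-0.018,0.033],[0,0,0],0],[[0,-0.018,0.033],[0,0,0],0],[[0,-0.018,0.033],[0,0,0],0],[[0,-0.018,0.033],[0,0,0],0],[[0,-0.018,0.033],[0,0,0],0],[[0,-0.018,0.033],[0,0,0],0],[[0,-0.010,0.022],[0,0,0],0],[[0,-0.006,0.010],[0,0,0],0]]'
python3 look.py w3
```

```text
t: 5.32
ee_pos: [451.3, 115.3, 250.5]
orientation: [-0.033, 1.572, 0.034]
ft_force: [0.7, 1.6, -2.0]
width: 9.9
t: 5.98
ee_pos: [690.6, -1.1, 247.2]
orientation: [-0.031, 1.57, 0.031]
ft_force: [-0.2, 0.0, -1.2]
width: 9.7
t 5.9833 tcp [690.6  -1.1 247.2] axes [[0.0, -0.04, 0.999], [-0.0, 0.999, 0.04], [-1.0, -0.0, 0.0]] q6 -1.63 w 9.7 f [-0.2  0.  -1.2]
```

View pics/w3.png

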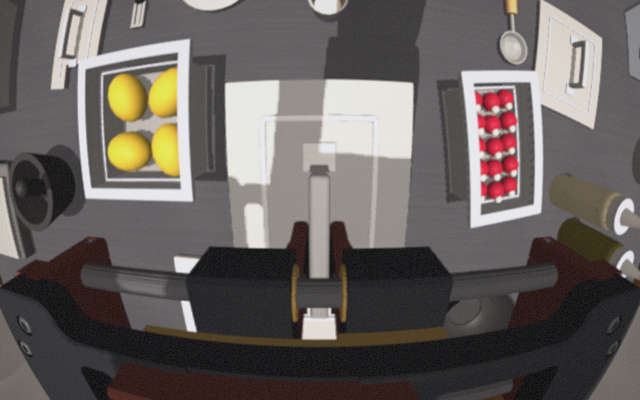

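The held lid fills the centre; the wide pan is at (140,120) and the narrow pan at (503,148), all rim corners visible. Two bottles stand at (600,210).

```bash
python3 look.py w4 430 55 560 235
python3 - <<'E'
from h import *
a=cv2.imread("pics/w4.png")
crop(a,440,60,550,235,3,"pics/w4a.png");crop(a,65,25,205,210,3,"pics/w4b.png")
E
```

```text
t 6.0333 tcp [691.1  -1.6 247.1] axes [[0.001, -0.04, 0.999], [-0.001, 0.999, 0.04], [-1.0, -0.001, 0.0]] q6 -1.63 w 9.9 f [ 1.4 -0.6 -2.7]
```

View pics/w4a.png

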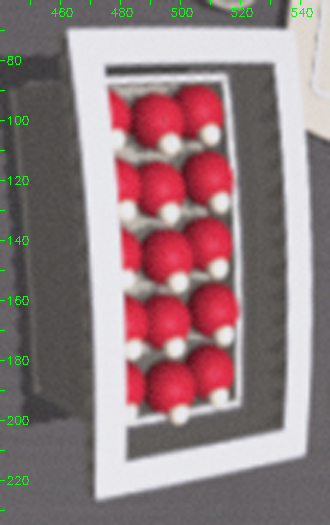

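View pics/w4b.png

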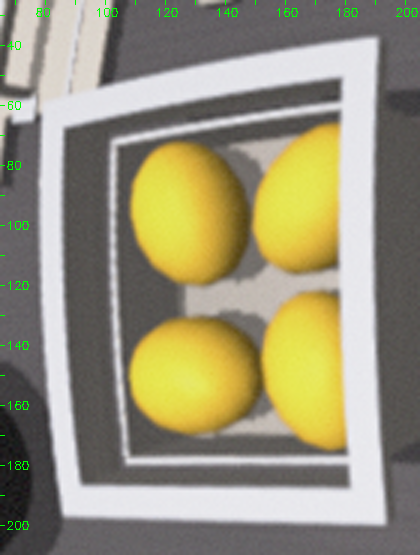

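Run:
```python
from h import *
import fit
z=np.load("pics/w4.npz"); W=fit.A=Cam(z,z["T"])
fit.rect("small_pan out",100,176,108,[(462.3,70),(536,69.3),(542,212.7),(472,226.7)],[])
fit.rect("small_pan in",100,150,82,[(475.3,82),(530.7,82),(534.7,203.3),(482,213.3)],[])
fit.rect("wide_pan out",100,176,162,[(78.3,59.7),(191,37.7),(194,199.7),(86,197)],[])
fit.rect("wide_pan in",100,150,136,[(86.3,67.3),(178.7,50.7),(182,187.3),(91.7,187)],[])
# held lid corners visible
print("held lid far corners", W.back((225,81),247-11).round(1),W.back((413,82),247-11).round(1))
print("bottle top", W.back((625,222),200).round(0),W.back((590,200),0).round(0))
```

```text
small_pan out xy [637.6 215.6] yaw 11.1 res px [0.6 1.4 1.5 0.1]
    side [637.9 215.6]
small_pan in xy [637.7 216.5] yaw 10.6 res px [0.5 1.5 0.4 1. ]
    side [637.8 216.1]
wide_pan out xy [ 628.4 -219.4] yaw 1.4 res px [0.7 0.5 0.2 0.4]
    side [ 628.4 -219.6]
wide_pan in xy [ 627.9 -219.6] yaw 1.3 res px [0.7 0.8 0.6 0.3]
    side [ 627.9 -219.2]
held lid far corners [603.6 -56.9 236. ] [600.   49.6 236. ]
bottle top [695. 341. 200.] [719. 511.   0.]
```

Run:
```python
from h import *
s=vision.get_image("side"); c=vision.get_image("scene"); crop(s["img"],320,10,440,130,5,"pics/s5.png"); crop(c["img"],290,240,380,370,4,"pics/c5.png")
```

```text
(no output)
```

View pics/s5.png

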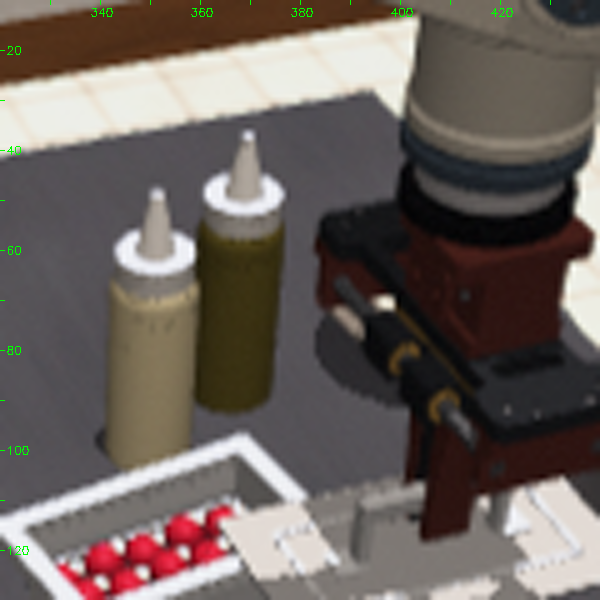

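View pics/c5.png

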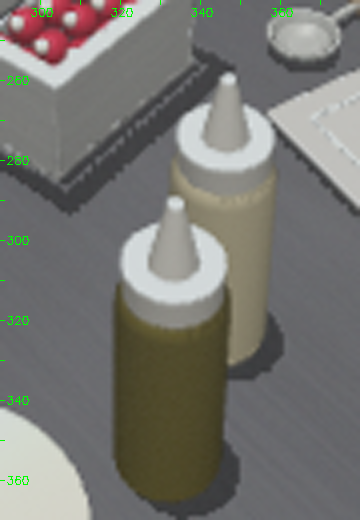

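Run:
```python
from h import *
from scipy.optimize import least_squares
A=Cam(vision.get_image("side")); B=Cam(vision.get_image("scene"))
for n,pa,pb in (("pale",(351,48),(347,259)),("dark",(369.3,37),(333.8,290))):
    r=least_squares(lambda P:np.r_[A.proj(P)[0]-pa,B.proj(P)[0]-pb],[650,350,150]); print(n,r.x.round(0),r.fun.round(1))
o=ctrl.get_obs();T=tool(o)
c,s=np.cos(np.radians(10.8)),np.sin(np.radians(10.8))
print(o["ee_pos"],T.T[:3,:3]@(np.r_[637.7,216.2,200]-o["ee_pos"]), np.degrees(np.arctan2(-T[0,1],T[1,1])))
```

```text
pale [701. 415. 192.] [ 0.  0.  0. -0.]
dark [779. 461. 191.] [-0.3 -0.1 -0.2  0. ]
[687.54218013   1.12573751 248.16770411] [ 48.2041522  216.96923932 -40.76785407] 2.4012655015261477
```

```bash
python3 look.py w5; python3 look.py w5; python3 look.py w5;python3 look.py w5
python3 - <<'E'
from h import *
a=cv2.imread("pics/w5.png")
crop(a,440,60,550,235,3,"pics/w5a.png");crop(a,65,25,205,210,3,"pics/w5b.png")
E
```

```text
t 6.3833 tcp [687.5   1.1 248.2] axes [[-0.0, -0.042, 0.999], [0.0, 0.999, 0.042], [-1.0, 0.0, -0.0]] q6 -1.63 w 9.9 f [ 0.1 -1.1 -2.5]
t 6.4333 tcp [687.7   1.1 248.3] axes [[-0.0, -0.042, 0.999], [0.0, 0.999, 0.042], [-1.0, 0.0, -0.0]] q6 -1.63 w 9.9 f [ 0.8  0.1 -1.9]
t 6.4833 tcp [687.9   1.  248.3] axes [[0.0, -0.042, 0.999], [0.0, 0.999, 0.042], [-1.0, 0.0, 0.0]] q6 -1.63 w 9.6 f [-0.1 -0.1 -1.2]
t 6.5333 tcp [688.1   0.9 248.3] axes [[0.0, -0.042, 0.999], [0.0, 0.999, 0.042], [-1.0, 0.0, 0.0]] q6 -1.63 w 9.8 f [ 0.2  0.6 -1.3]
```

View pics/w5a.png

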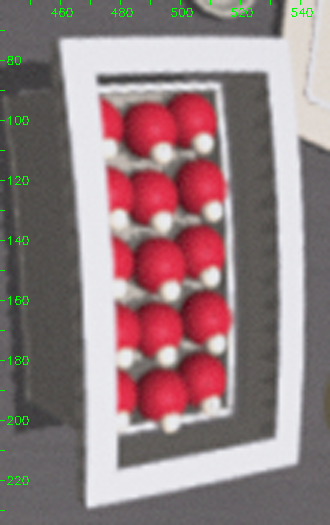

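View pics/w5b.png

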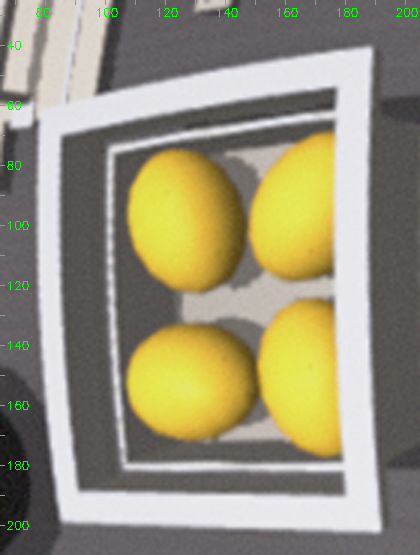

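Run:
```python
from h import *
import fit
z=np.load("pics/w5.npz"); W=fit.A=Cam(z,z["T"])
fit.rect("small_pan out",100,176,108,[(460,72.7),(533.7,72.3),(539.3,214.3),(469.3,229.3)],[])
fit.rect("small_pan in",100,150,82,[(472.3,84),(529,84),(532,205.7),(479.3,215.7)],[])
fit.rect("wide_pan out",100,176,162,[(77,61.7),(189.3,40.3),(192,202.3),(85.3,198.3)],[])
fit.rect("wide_pan in",100,150,136,[(84.7,70.3),(177.7,53.7),(180.3,190),(90.7,188.3)],[])
o=ctrl.get_obs();T=tool(o)
print(o["ee_pos"],T.T[:3,:3]@(np.r_[637.5,217,160]-np.r_[689.8,.2,247]), np.degrees(np.arctan2(-T[0,1],T[1,1])))
```

```text
small_pan out xy [637.6 215.9] yaw 11.1 res px [0.8 1.7 0.7 0.3]
    side [637.8 215.6]
small_pan in xy [637.2 216.4] yaw 10.6 res px [0.1 0.9 0.3 0.8]
    side [637.3 216.2]
wide_pan out xy [ 628.4 -219.6] yaw 1.3 res px [1.2 0.4 0.3 0.4]
    side [ 628.3 -220. ]
wide_pan in xy [ 628.3 -219.7] yaw 1.2 res px [0.6 0.4 0.4 0.6]
    side [ 628.3 -219.6]
[688.31080686   0.69463647 248.142321  ] [ 86.99219683 218.78396276 -43.27199244] 2.378685316380336
```

```bash
python3 -m crank '[[[0,0.012,-0.003],[0,0,0],0],[[0,0.024,-0.006],[0,0,0],0],[[0,0.034,-0.007],[0,0,0],0],[[0,0.036,-0.007],[0,0,0],0],[[0,0.036,-0.007],[0,0,0],0],[[0,0.036,-0.007],[0,0,0],0],[[0,0.026,-0.004],[0,0,0],0],[[0,0.014,-0.002],[0,0,0],0]]'
python3 -m crank '[[[0.01,0,0],[-0.04,0,0],0],[[0.02,0,0],[-0.04,0,0],0],[[0.025,0,0],[-0.04,0,0],0],[[0.025,0,0],[-0.027,0,0],0],[[0.02,0,0],[0,0,0],0],[[0.01,0,0],[0,0,0],0],[[0,0,0],[0,0,0],0],[[0,0,0],[0,0,0],0]]'; python3 look.py w6
python3 - <<'E'
from h import *
s=vision.get_image("side"); c=vision.get_image("scene")
crop(s["img"],290,60,430,160,5,"pics/s6.png"); crop(c["img"],250,170,370,300,4,"pics/c6.png")
E
```

```text
t: 7.35
ee_pos: [635.0, 220.4, 248.0]
orientation: [-0.034, 1.571, 0.035]
ft_force: [0.8, -0.5, -2.5]
width: 9.6
t: 8.02
ee_pos: [636.7, 216.5, 138.1]
orientation: [-0.148, 1.566, 0.147]
ft_force: [-0.3, -0.1, -1.5]
width: 9.5
t 8.0167 tcp [636.7 216.5 138.1] axes [[-0.0, -0.187, 0.982], [-0.0, 0.982, 0.187], [-1.0, -0.0, -0.0]] q6 -1.45 w 9.5 f [-0.3 -0.1 -1.5]
```

View pics/s6.png

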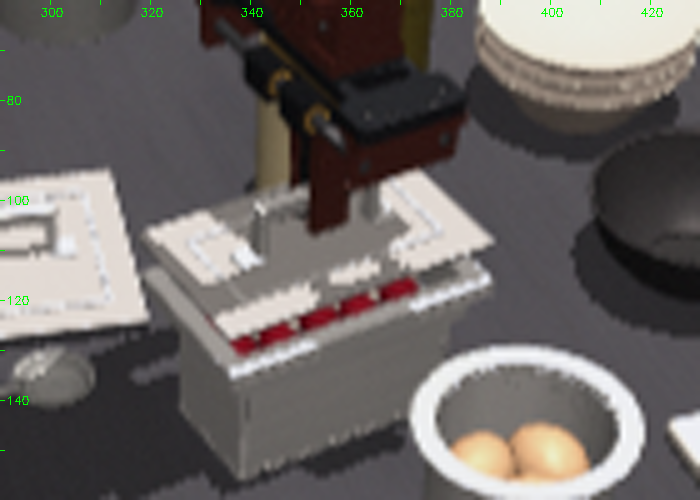

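View pics/c6.png

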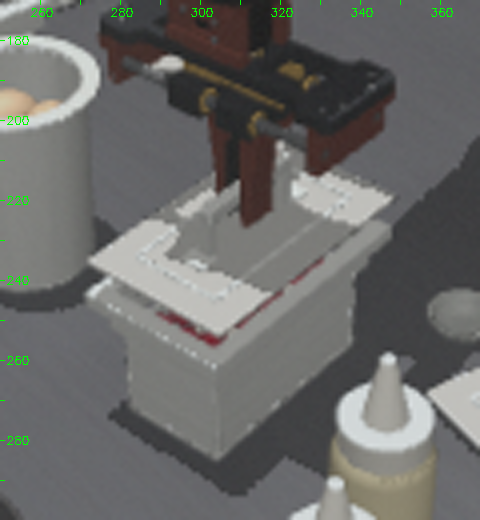

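View pics/w6.png

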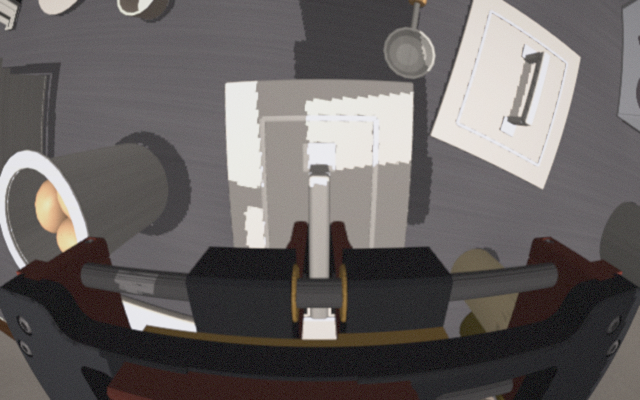

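The side view (320,110) and scene view (240,240) show the lid level over the pan with its sides parallel to the rim. I'll lower it gently.

```bash
python3 -m crank '[[[0.005,0,0],[0,0,0],0],[[0.005,0,0],[0,0,0],0],[[0.004,0,0],[0,0,0],0],[[0.003,0,0],[0,0,0],0],[[0.002,0,0],[0,0,0],0],[[0.001,0,0],[0,0,0],0],[[0.001,0,0],[0,0,0],0],[[0,0,0],[0,0,0],0]]'
```

```text
t: 8.83
ee_pos: [636.5, 216.5, 116.7]
orientation: [-0.148, 1.566, 0.148]
ft_force: [-0.3, -0.2, -1.5]
width: 9.7
```

```bash
python3 -m crank '[[[0.001,0,0],[0,0,0],0],[[0.001,0,0],[0,0,0],0],[[0,0,0],[0,0,0],0],[[0,0,0],[0,0,0],0],[[0,0,0],[0,0,0],0.015],[[0,0,0],[0,0,0],0.02],[[0,0,0],[0,0,0],0.03],[[0,0,0],[0,0,0],0.04]]'
python3 - <<'E'
from h import *
s=vision.get_image("side"); c=vision.get_image("scene"); print(ctrl.get_obs()["ft_force"])
crop(s["img"],290,60,430,160,5,"pics/s7.png"); crop(c["img"],250,170,370,300,4,"pics/c7.png")
E
```

```text
t: 9.5
ee_pos: [636.5, 216.6, 114.8]
orientation: [-0.148, 1.566, 0.148]
ft_force: [0.1, 0.4, 0.3]
width: 30.0
[-0.29207042  1.05278374 -0.99398322]
```

View pics/s7.png

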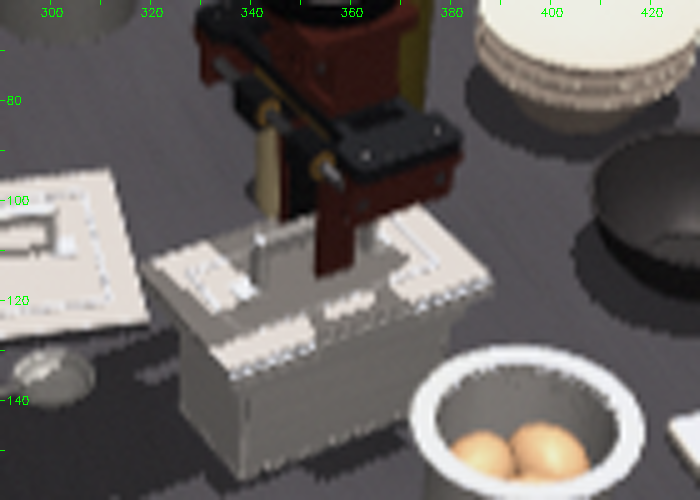

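View pics/c7.png

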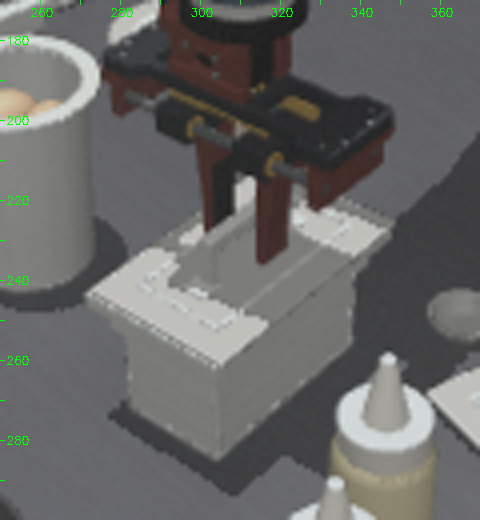

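Seated flat (side view ~ (320,120): lid edge coincides with the rim all round). Next is the wide lid.

```bash
python3 -m crank '[[[-0.005,0,0],[0,0,0],0.05],[[-0.010,0,0],[0,0,0],0.06],[[-0.015,0,0],[0,0,0],0.0878],[[-0.02,0,0],[0,0,0],0.0878],[[-0.025,0,0],[0,0,0],0.0878],[[-0.025,0,0],[0.11,0,0],0.0878],[[-0.025,0,0],[0.11,0,0],0.0878],[[-0.01,0,0],[0.11,0,0],0.0878]]'
python3 -m crank '[[[0,0.013,-0.012],[0,0,0],0.0878],[[0,0.023,-0.022],[0,0,0],0.0878],[[0,0.026,-0.025],[0,0,0],0.0878],[[0,0.026,-0.025],[0,0,0],0.0878],[[0,0.026,-0.025],[0,0,0],0.0878],[[0,0.026,-0.025],[0,0,0],0.0878],[[0,0.016,-0.014],[0,0,0],0.0878],[[0,0.008,-0.006],[0,0,0],0.0878]]'
python3 -m crank '[[[0,0,0],[0,0,0],0.0878],[[0,0,0],[0,0,0],0.0878],[[0,0,0],[0,0,0],0.0878],[[0,0,0],[0,0,0],0.0878],[[0,0,0],[0,0,0],0.0878],[[0,0,0],[0,0,0],0.0878],[[0,0,0],[0,0,0],0.0878],[[0,0,0],[0,0,0],0.0878]]'
python3 look.py w8 230 50 420 250
```

```text
t: 10.27
ee_pos: [638.2, 217.1, 255.2]
orientation: [0.117, 1.562, -0.114]
ft_force: [-0.5, -0.3, 0.2]
width: 87.0
t: 10.93
ee_pos: [505.4, 403.1, 251.1]
orientation: [0.11, 1.568, -0.108]
ft_force: [0.5, 0.4, -0.5]
width: 87.7
t: 11.6
ee_pos: [507.4, 400.3, 249.9]
orientation: [0.112, 1.568, -0.112]
ft_force: [0.1, 0.1, 0.9]
width: 87.8
t 11.6 tcp [507.4 400.3 249.9] axes [[-0.0, 0.142, 0.99], [-0.0, 0.99, -0.142], [-1.0, -0.0, -0.0]] q6 -0.78 w 87.8 f [0.1 0.1 0.9]
```

View pics/w8c.png

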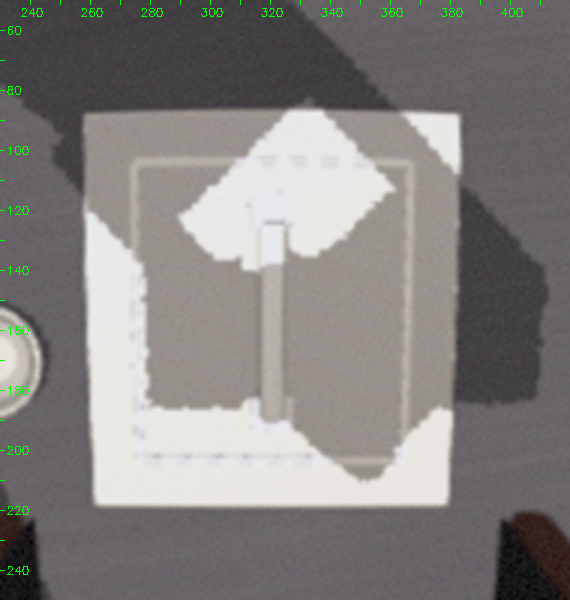

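View pics/w8.png

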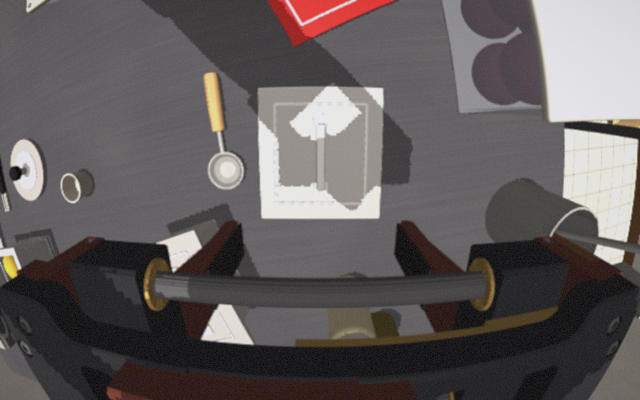

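Run:
```python
from h import *
import fit
z=np.load("pics/w8.npz"); W=fit.A=Cam(z,z["T"]); T=z["T"]
fit.rect("wide_lid",12,176,162,[(258,88),(383.3,88.3),(379.3,218),(261.7,218)],[])
h=[W.back((320.7,124),48),W.back((321.3,190),48)];print("handle",np.round(h,1), np.mean(h,0))
m=np.r_[488,407.5,24]
print(T[:3,:3].T@(m-T[:3,3]))
```

```text
wide_lid xy [489.1 406.9] yaw -8.2 res px [0.4 0.5 0.4 0.4]
    side [489.  406.9]
handle [[449.4 412.4  48. ]
 [527.8 401.9  48. ]] [488.60420476 407.16540822  48.        ]
[225.88655498   4.39318889 -20.24783044]
```

```bash
python3 -m crank '[[[0.015,0.002,-0.009],[0,0,0],0.0878],[[0.025,0.002,-0.010],[0,0,0],0.0878],[[0.03,0,0],[0,0,0],0.0878],[[0.03,0,0],[0,0,0],0.0878],[[0.03,0,0],[0,0,0],0.06],[[0.025,0,0],[0,0,0],0.06],[[0.02,0,0],[0,0,0],0.05],[[0.015,0,0],[0,0,0],0.05]]'
python3 -m crank '[[[0.01,0,0],[0,0,0],0.05],[[0.01,0,0],[0,0,0],0.05],[[0.01,0,0],[0,0,0],0.05],[[0.006,0,0],[0,0,0],0.05],[[0,0,0],[0,0,0],0.05],[[0,0,0],[0,0,0],0.03],[[0,0,0],[0,0,0],0.02],[[0,0,0],[0,0,0],0.014]]'
python3 -m crank '[[[0,0,0],[0,0,0],0],[[0,0,0],[0,0,0],0],[[0,0,0],[0,0,0],0],[[0,0,0],[0,0,0],0],[[0,0,0],[0,0,0],0],[[0,0,0],[0,0,0],0],[[0,0,0],[0,0,0],0],[[0,0,0],[0,0,0],0]]'
```

```text
t: 12.42
ee_pos: [488.1, 406.8, 57.7]
orientation: [0.11, 1.57, -0.112]
ft_force: [-0.5, -0.1, -0.1]
width: 64.2
t: 13.08
ee_pos: [489.4, 407.7, 24.7]
orientation: [0.112, 1.567, -0.111]
ft_force: [0.3, -0.4, -0.5]
width: 33.5
t: 13.75
ee_pos: [488.9, 407.2, 24.2]
orientation: [0.111, 1.568, -0.112]
ft_force: [-0.8, -2.7, 5.0]
width: 9.6
```

```bash
python3 -m crank '[[[-0.006,0,0],[0,0,0],0],[[-0.014,0,0],[0,0,0],0],[[-0.024,0,0],[0,0,0],0],[[-0.036,0,0],[0,0,0],0],[[-0.04,0,0],[0,0,0],0],[[-0.04,0,0],[-0.055,0,0],0],[[-0.038,0,0],[-0.055,0,0],0],[[-0.028,0,0],[-0.056,0,0],0]]'
python3 -m crank '[[[0,-0.010,0.002],[0,0,0],0],[[0,-0.020,0.004],[0,0,0],0],[[0,-0.030,0.006],[0,0,0],0],[[0,-0.034,0.007],[0,0,0],0],[[0,-0.034,0.007],[0,0,0],0],[[0,-0.034,0.007],[0,0,0],0],[[0,-0.034,0.007],[0,0,0],0],[[0,-0.034,0.007],[0,0,0],0]]'
python3 -m crank '[[[0,-0.034,0.007],[0,0,0],0],[[0,-0.034,0.007],[0,0,0],0],[[0,-0.034,0.007],[0,0,0],0],[[0,-0.034,0.007],[0,0,0],0],[[0,-0.034,0.007],[0,0,0],0],[[0,-0.034,0.007],[0,0,0],0],[[0,-0.034,0.007],[0,0,0],0],[[0,-0.034,0.007],[0,0,0],0]]'
python3 -m crank '[[[0,-0.034,0.007],[0,0,0],0],[[0,-0.030,0.006],[0,0,0],0],[[0,-0.024,0.004],[0,0,0],0],[[0,-0.018,0.003],[0,0,0],0],[[0,-0.012,0.002],[0,0,0],0],[[0,-0.007,0],[0,0,0],0],[[0,-0.003,0],[0,0,0],0],[[0,0,0],[0,0,0],0]]'
```

```text
t: 14.42
ee_pos: [489.5, 407.9, 254.7]
orientation: [-0.019, 1.567, 0.023]
ft_force: [0.3, 0.1, -2.3]
width: 10.0
t: 15.08
ee_pos: [540.8, 176.5, 249.3]
orientation: [-0.019, 1.572, 0.018]
ft_force: [0.5, -0.8, -2.4]
width: 9.8
t: 15.75
ee_pos: [603.3, -93.9, 249.2]
orientation: [-0.018, 1.572, 0.018]
ft_force: [0.6, 0.2, -2.5]
width: 9.6
t: 16.42
ee_pos: [628.9, -219.2, 249.7]
orientation: [-0.019, 1.571, 0.019]
ft_force: [0.3, 0.1, -2.5]
width: 9.3
```

```bash
python3 -m crank '[[[0.01,0,0],[0,0,0],0],[[0.02,0,0],[0,0,0],0],[[0.025,0,0],[0,0,0],0],[[0.025,0,0],[0,0,0],0],[[0.02,0,0],[0,0,0],0],[[0.01,0,0],[0,0,0],0],[[0,0,0],[0,0,0],0],[[0,0,0],[0,0,0],0]]'; python3 look.py w9;  python3 - <<'E'
from h import *
s=vision.get_image("side"); c=vision.get_image("scene")
crop(s["img"],340,150,500,300,4,"pics/s9.png"); crop(c["img"],170,110,300,220,5,"pics/c9.png")
E
```

```text
t: 17.08
ee_pos: [629.2, -218.8, 139.8]
orientation: [-0.019, 1.571, 0.02]
ft_force: [0.0, -0.3, -2.7]
width: 9.6
t 17.0833 tcp [ 629.2 -218.8  139.8] axes [[-0.001, -0.025, 1.0], [0.0, 1.0, 0.025], [-1.0, 0.0, -0.001]] q6 -1.95 w 9.6 f [ 0.  -0.3 -2.7]
```

View pics/s9.png

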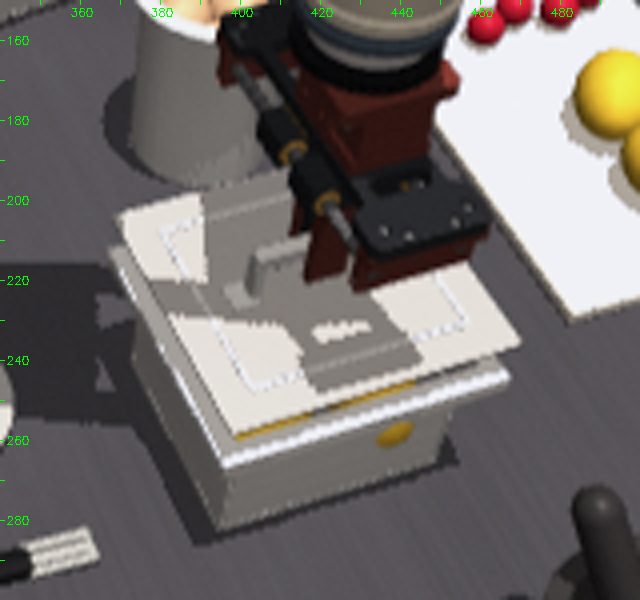

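View pics/c9.png

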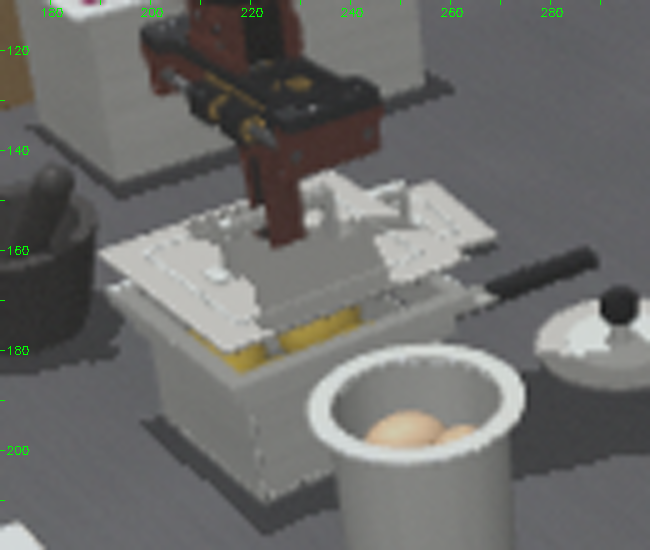

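Lid sits level and parallel about 24 mm above the wide pan's rim (side corners (370,203),(469,236) against rim (368,212),(467,244)). I'll lower it.

```bash
python3 -m crank '[[[0.005,0,0],[0,0,0],0],[[0.005,0,0],[0,0,0],0],[[0.004,0,0],[0,0,0],0],[[0.003,0,0],[0,0,0],0],[[0.002,0,0],[0,0,0],0],[[0.002,0,0],[0,0,0],0],[[0.001,0,0],[0,0,0],0],[[0,0,0],[0,0,0],0]]'
python3 -m crank '[[[0.001,0,0],[0,0,0],0],[[0.001,0,0],[0,0,0],0],[[0,0,0],[0,0,0],0],[[0,0,0],[0,0,0],0],[[0,0,0],[0,0,0],0],[[0,0,0],[0,0,0],0],[[0,0,0],[0,0,0],0],[[0,0,0],[0,0,0],0]]'
 python3 - <<'E'
from h import *
s=vision.get_image("side"); c=vision.get_image("scene")
crop(s["img"],340,150,500,300,4,"pics/s10.png"); crop(c["img"],170,110,300,220,5,"pics/c10.png")
E
```

```text
t: 17.9
ee_pos: [629.1, -219.5, 117.6]
orientation: [-0.019, 1.571, 0.019]
ft_force: [-0.1, -0.8, -3.0]
width: 9.9
t: 18.57
ee_pos: [629.4, -219.6, 116.2]
orientation: [-0.019, 1.57, 0.019]
ft_force: [0.1, 0.4, 0.6]
width: 9.8
```

View pics/s10.png

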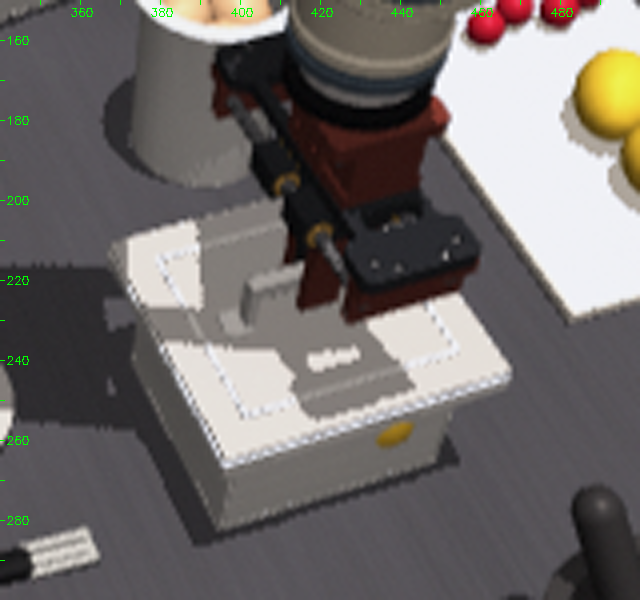

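View pics/c10.png

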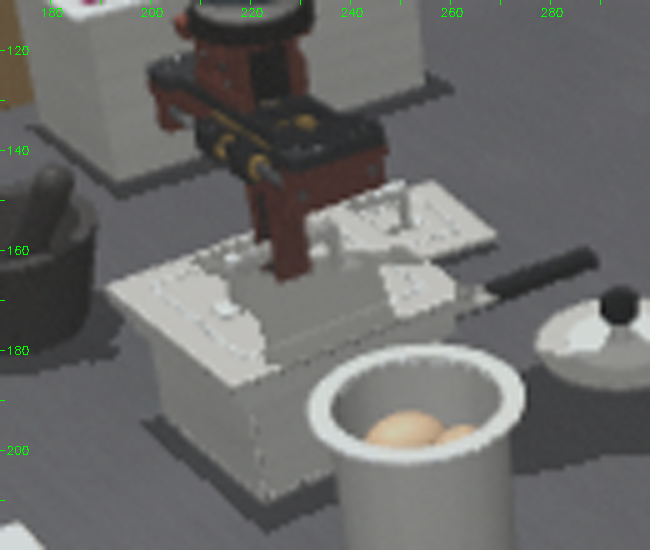

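```bash
python3 -m crank '[[[0,0,0],[0,0,0],0.014],[[0,0,0],[0,0,0],0.02],[[0,0,0],[0,0,0],0.03],[[-0.005,0,0],[0,0,0],0.05],[[-0.012,0,0],[0,0,0],0.06],[[-0.02,0,0],[0,0,0],0.0878],[[-0.03,0,0],[0,0,0],0.0878],[[-0.034,0,0],[0,0,0],0.0878]]'
python3 -m crank '[[[-0.02,0.005,-0.012],[0,0,0],0.0878],[[-0.01,0.010,-0.025],[0,0,0],0.0878],[[0,0.012,-0.030],[0,0,0],0.0878],[[0,0.012,-0.030],[0,0,0],0.0878],[[0,0.012,-0.030],[0,0,0],0.0878],[[0,0.012,-0.030],[0,0,0],0.0878],[[0,0.007,-0.022],[0,0,0],0.0878],[[0,0.004,-0.012],[0,0,0],0.0878]]'
python3 -m crank '[[[0,0,0],[0,0,0],0.0878],[[0,0,0],[0,0,0],0.0878],[[0,0,0],[0,0,0],0.0878],[[0,0,0],[0,0,0],0.0878],[[0,0,0],[0,0,0],0.0878],[[0,0,0],[0,0,0],0.0878],[[0,0,0],[0,0,0],0.0878],[[0,0,0],[0,0,0],0.0878]]'
python3 look.py w11 250 80 400 230
```

```text
t: 19.33
ee_pos: [628.3, -219.2, 217.6]
orientation: [-0.018, 1.573, 0.02]
ft_force: [0.2, 0.1, 1.0]
width: 56.4
t: 20.0
ee_pos: [434.0, -149.3, 247.8]
orientation: [-0.019, 1.571, 0.019]
ft_force: [0.1, 0.5, -0.4]
width: 88.2
t: 20.67
ee_pos: [436.6, -150.2, 246.7]
orientation: [-0.019, 1.571, 0.019]
ft_force: [-0.4, -1.2, -0.8]
width: 87.8
t 20.6667 tcp [ 436.6 -150.2  246.7] axes [[-0.0, -0.024, 1.0], [0.0, 1.0, 0.024], [-1.0, 0.0, -0.0]] q6 -1.95 w 87.8 f [-0.4 -1.2 -0.8]
```

View pics/w11.png

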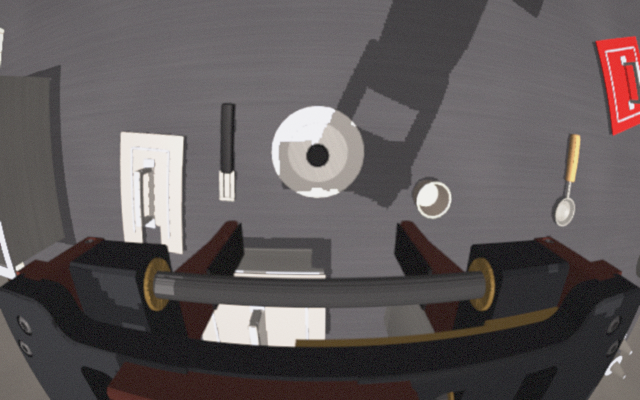

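View pics/w11c.png

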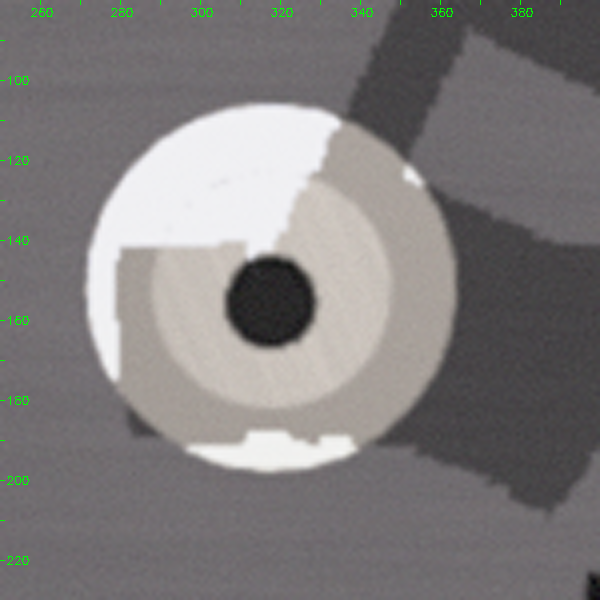

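The round lid is at (318,152), its knob at (317.5,155); peeler (228,150), cup (433,198) and notched lid (155,190) are undisturbed.

Run:
```python
from h import *
import fit
z=np.load("pics/w11.npz"); W=Cam(z,z["T"]); T=z["T"]
e=lambda l,r,t,b:(l/4+250,r/4+250,t/4+80,b/4+80)
fit.circ("round_lid",12,60,[(W,e(87,458,102,473))])
fit.circ("knob",46,14,[(W,e(225,316,254,349))])
print(T[:3,:3].T@(np.r_[415.6,-149.5,21]-T[:3,3]))
```

```text
round_lid xy [ 415.3 -150.1] res [ 0.  -0.   0.5 -0.5]
    single [ 415.3 -150.1]
knob xy [ 414.7 -150.6] res [-0.5  0.5  0.1 -0.1]
    single [ 414.7 -150.6]
[225.73663218   1.18127515 -20.94689443]
```

```bash
python3 -m crank '[[[0.015,0,-0.011],[0,0,0],0.07],[[0.025,0.0005,-0.0105],[0,0,0],0.07],[[0.03,0,0],[0,0,0],0.07],[[0.03,0,0],[0,0,0],0.07],[[0.03,0,0],[0,0,0],0.06],[[0.025,0,0],[0,0,0],0.06],[[0.02,0,0],[0,0,0],0.06],[[0.015,0,0],[0,0,0],0.06]]'
python3 -m crank '[[[0.01,0,0],[0,0,0],0.06],[[0.01,0,0],[0,0,0],0.06],[[0.01,0,0],[0,0,0],0.06],[[0.006,0,0],[0,0,0],0.06],[[0,0,0],[0,0,0],0.05],[[0,0,0],[0,0,0],0.045],[[0,0,0],[0,0,0],0.04],[[0,0,0],[0,0,0],0.034]]'
python3 -m crank '[[[0,0,0],[0,0,0],0.02],[[0,0,0],[0,0,0],0.02],[[0,0,0],[0,0,0],0],[[0,0,0],[0,0,0],0],[[0,0,0],[0,0,0],0],[[0,0,0],[0,0,0],0],[[0,0,0],[0,0,0],0],[[0,0,0],[0,0,0],0]]'
```

```text
t: 21.48
ee_pos: [414.3, -149.9, 55.2]
orientation: [-0.018, 1.572, 0.02]
ft_force: [-0.6, -0.7, -0.4]
width: 60.0
t: 22.15
ee_pos: [415.4, -150.3, 21.5]
orientation: [-0.019, 1.57, 0.019]
ft_force: [0.4, 0.2, 0.5]
width: 37.0
t: 22.82
ee_pos: [415.4, -150.3, 21.4]
orientation: [-0.019, 1.57, 0.019]
ft_force: [-0.3, 0.1, 6.9]
width: 27.1
```

```bash
python3 -m crank '[[[-0.006,0,0],[0,0,0],0],[[-0.014,0,0],[0,0,0],0],[[-0.026,0,0],[0,0,0],0],[[-0.038,0,0],[0,0,0],0],[[-0.04,0,0],[0,0,0],0],[[-0.04,0,0],[0,0,0],0],[[-0.038,0,0],[0,0,0],0],[[-0.027,0,0],[0,0,0],0]]'
python3 -m crank '[[[0,0.006,0.010],[0,0,0],0],[[0,0.012,0.020],[0,0,0],0],[[0,0.0165,0.028],[0,0,0],0],[[0,0.0165,0.028],[0,0,0],0],[[0,0.0165,0.028],[0,0,0],0],[[0,0.0165,0.028],[0,0,0],0],[[0,0.0165,0.028],[0,0,0],0],[[0,0.0165,0.028],[0,0,0],0]]'
python3 -m crank '[[[0,0.0165,0.028],[0,0,0],0],[[0,0.011,0.020],[0,0,0],0],[[0,0.007,0.012],[0,0,0],0],[[0,0.003,0.006],[0,0,0],0],[[0,0,0],[0,0,0],0],[[0,0,0],[0,0,0],0],[[0,0,0],[0,0,0],0],[[0,0,0],[0,0,0],0]]'; python3 look.py w12;  python3 - <<'E'
from h import *
s=vision.get_image("side"); c=vision.get_image("scene")
crop(s["img"],330,50,470,200,4,"pics/s12.png"); crop(c["img"],190,100,320,260,4,"pics/c12.png")
E
```

```text
t: 23.48
ee_pos: [415.2, -150.2, 253.6]
orientation: [-0.02, 1.568, 0.018]
ft_force: [0.6, 0.2, -1.3]
width: 27.2
t: 24.15
ee_pos: [610.6, -26.8, 248.3]
orientation: [-0.019, 1.573, 0.019]
ft_force: [-0.2, -0.4, -0.3]
width: 26.9
t: 24.82
ee_pos: [674.3, 10.1, 249.9]
orientation: [-0.018, 1.571, 0.018]
ft_force: [-0.3, -0.1, -1.2]
width: 27.4
t 24.8167 tcp [674.3  10.1 249.9] axes [[-0.001, -0.023, 1.0], [-0.0, 1.0, 0.023], [-1.0, -0.0, -0.001]] q6 -1.6 w 27.4 f [-0.3 -0.1 -1.2]
```

View pics/s12.png

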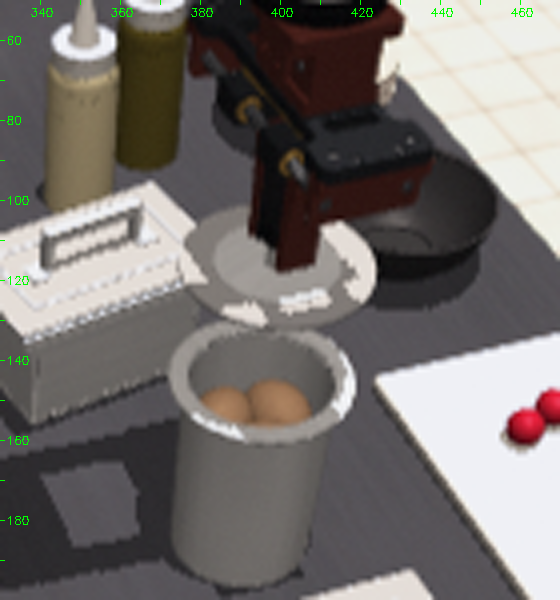

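View pics/c12.png

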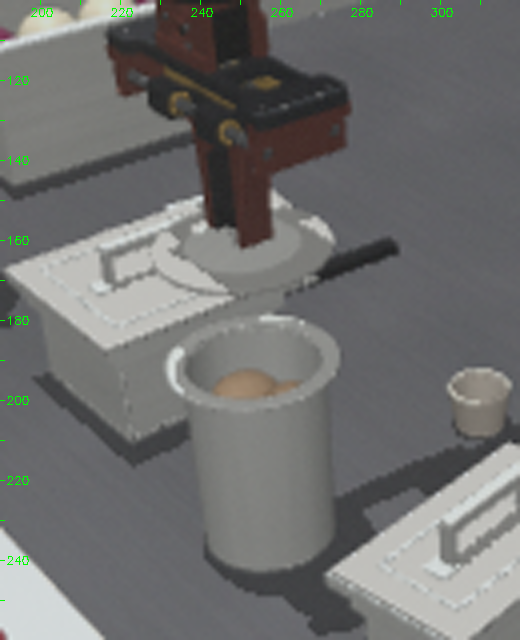

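View pics/w12.png

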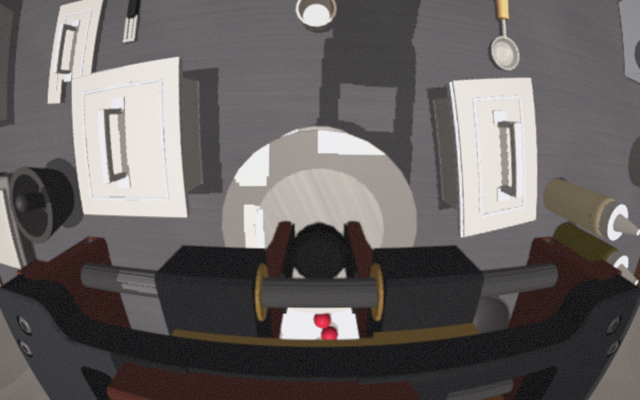

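Both pans are seen covered and square (wide (130,140), narrow (493,155)). The round lid is held above the pot; I'll lower it close and check that it is level and centred.

```bash
python3 -m crank '[[[0.008,0,0],[0,0,0],0],[[0.014,0,0],[0,0,0],0],[[0.018,0,0],[0,0,0],0],[[0.014,0,0],[0,0,0],0],[[0.008,0,0],[0,0,0],0],[[0.004,0,0],[0,0,0],0],[[0,0,0],[0,0,0],0],[[0,0,0],[0,0,0],0]]'
python3 - <<'E'
from h import *
s=vision.get_image("side"); c=vision.get_image("scene")
crop(s["img"],350,90,460,200,5,"pics/s13.png"); crop(c["img"],210,130,300,250,5,"pics/c13.png")
E
```

```text
t: 25.63
ee_pos: [675.4, 10.7, 184.2]
orientation: [-0.019, 1.57, 0.019]
ft_force: [-0.5, 0.0, -1.8]
width: 26.9
```

View pics/s13.png

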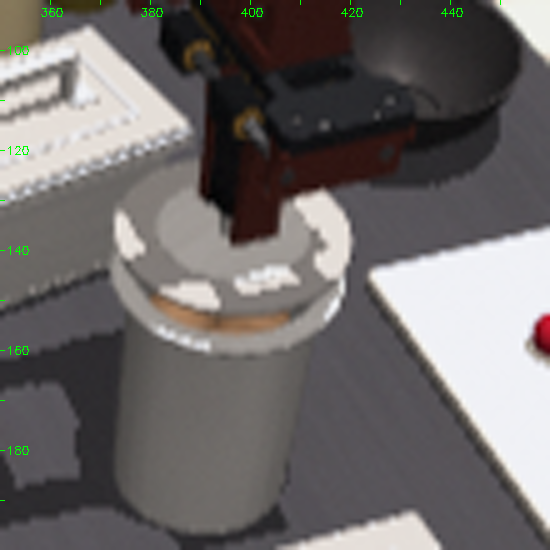

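View pics/c13.png

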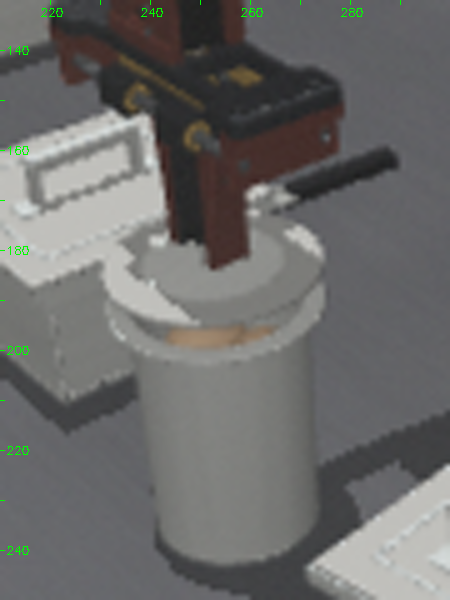

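The lid is centred over the rim and level in both views (side (397,140), scene (253,185)). Lowering.

```bash
python3 -m crank '[[[0.004,0,0],[0,0,0],0],[[0.005,0,0],[0,0,0],0],[[0.004,0,0],[0,0,0],0],[[0.003,0,0],[0,0,0],0],[[0.002,0,0],[0,0,0],0],[[0.001,0,0],[0,0,0],0],[[0.001,0,0],[0,0,0],0],[[0,0,0],[0,0,0],0]]'
python3 -m crank '[[[0.001,0,0],[0,0,0],0],[[0.0005,0,0],[0,0,0],0],[[0,0,0],[0,0,0],0],[[0,0,0],[0,0,0],0],[[0,0,0],[0,0,0],0],[[0,0,0],[0,0,0],0],[[0,0,0],[0,0,0],0],[[0,0,0],[0,0,0],0]]'
python3 - <<'E'
from h import *
s=vision.get_image("side"); c=vision.get_image("scene")
crop(s["img"],350,90,460,200,5,"pics/s14.png"); crop(c["img"],210,130,300,250,5,"pics/c14.png")
E
```

```text
t: 26.4
ee_pos: [675.1, 10.7, 163.8]
orientation: [-0.019, 1.571, 0.019]
ft_force: [-0.1, 0.6, -2.2]
width: 27.1
t: 27.07
ee_pos: [675.3, 10.7, 163.5]
orientation: [-0.019, 1.57, 0.019]
ft_force: [-3.6, 0.6, 5.7]
width: 27.3
```

View pics/s14.png

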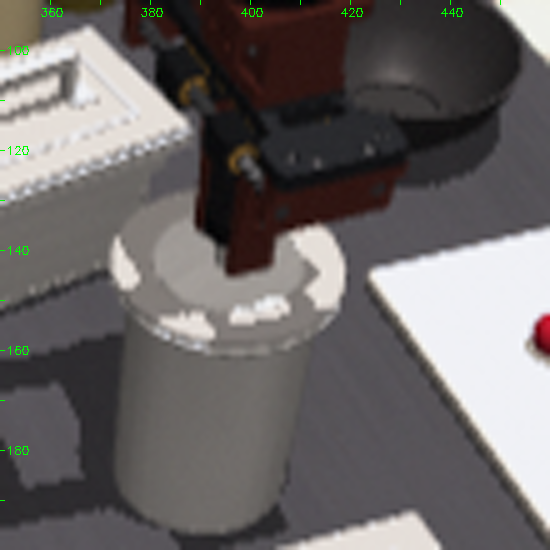

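View pics/c14.png

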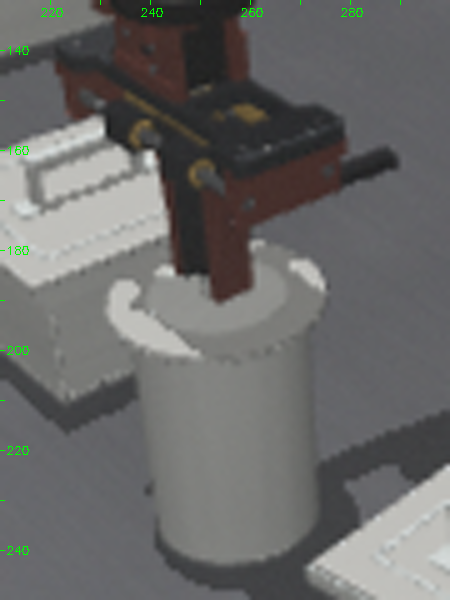

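Seated on the rim (contact force 5.7 N, no gap). I'll release it, rise, and check everything from above.

```bash
python3 -m crank '[[[0,0,0],[0,0,0],0.03],[[0,0,0],[0,0,0],0.04],[[0,0,0],[0,0,0],0.05],[[0,0,0],[0,0,0],0.06],[[-0.005,0,0],[0,0,0],0.06],[[-0.01,0,0],[0,0,0],0.07],[[-0.015,0,0],[0,0,0],0.07],[[-0.02,0,0],[0,0,0],0.07]]'
python3 -m crank '[[[-0.03,0,0],[0,0,0],0.07],[[-0.03,0,0],[0,0,0],0.07],[[-0.03,0,0],[0,0,0],0.07],[[-0.03,0,0.005],[0,0,0],0.07],[[-0.02,0,0.01],[0,0,0],0.0878],[[-0.01,0,0.01],[0,0,0],0.0878],[[0,0,0],[0,0,0],0.0878],[[0,0,0],[0,0,0],0.0878]]'
python3 -m crank '[[[0,0,0],[0,0,0],0.0878],[[0,0,0],[0,0,0],0.0878],[[0,0,0],[0,0,0],0.0878],[[0,0,0],[0,0,0],0.0878],[[0,0,0],[0,0,0],0.0878],[[0,0,0],[0,0,0],0.0878],[[0,0,0],[0,0,0],0.0878],[[0,0,0],[0,0,0],0.0878]]'
python3 look.py w15
python3 - <<'E'
from h import *
a=cv2.imread("pics/w15.png")
crop(a,110,30,510,260,2,"pics/w15a.png")
s=vision.get_image("side"); cv2.imwrite("pics/s15.png",s["img"])
E
```

```text
t: 27.83
ee_pos: [674.4, 10.7, 212.5]
orientation: [-0.019, 1.573, 0.019]
ft_force: [-0.3, 0.1, 0.1]
width: 69.2
t: 28.5
ee_pos: [700.2, 11.3, 363.2]
orientation: [-0.019, 1.57, 0.019]
ft_force: [-0.8, -0.9, 0.4]
width: 87.7
t: 29.17
ee_pos: [700.1, 11.3, 362.4]
orientation: [-0.019, 1.571, 0.019]
ft_force: [-0.4, 0.8, 0.6]
width: 87.6
t 29.1667 tcp [700.1  11.3 362.4] axes [[-0.0, -0.024, 1.0], [-0.0, 1.0, 0.024], [-1.0, -0.0, -0.0]] q6 -1.6 w 87.6 f [-0.4  0.8  0.6]
```

View pics/w15.png

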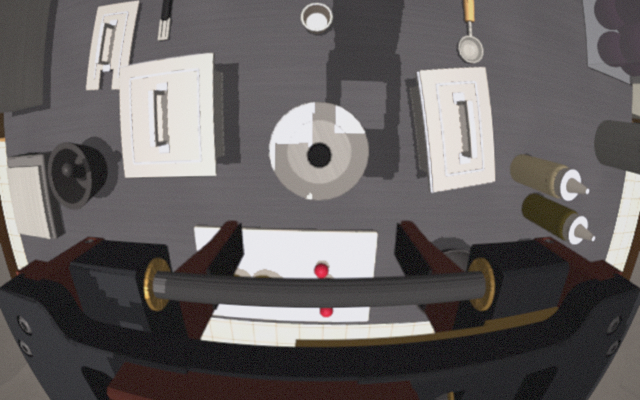

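View pics/s15.png

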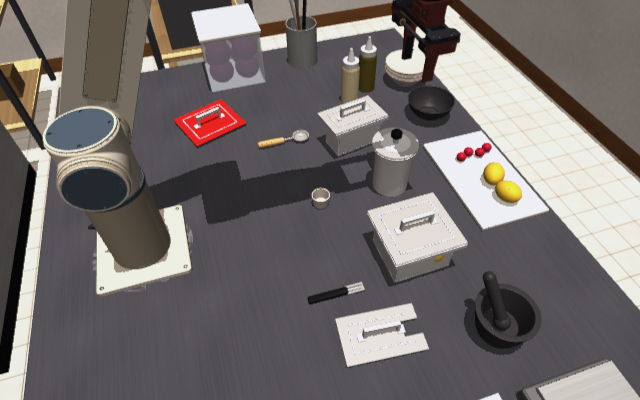

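All three are covered; the bystanders and notched lid are where they were. One numeric check from enlarged crops.

Run:
```python
from h import *
a=cv2.imread("pics/w15.png")
x=[cv2.imread] 
crop(a,105,45,230,190,4,"pics/w15w.png"); crop(a,405,55,505,200,4,"pics/w15s.png"); crop(a,260,90,380,210,4,"pics/w15r.png")
```

```text
(no output)
```

View pics/w15w.png

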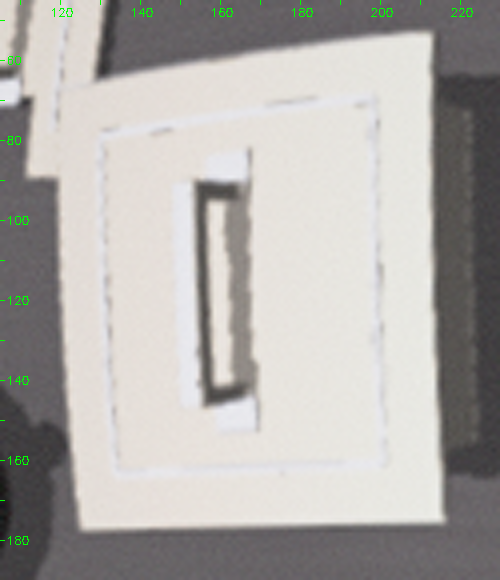

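View pics/w15s.png

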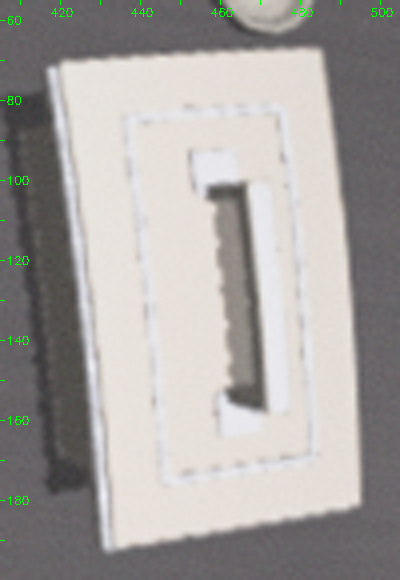

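View pics/w15r.png

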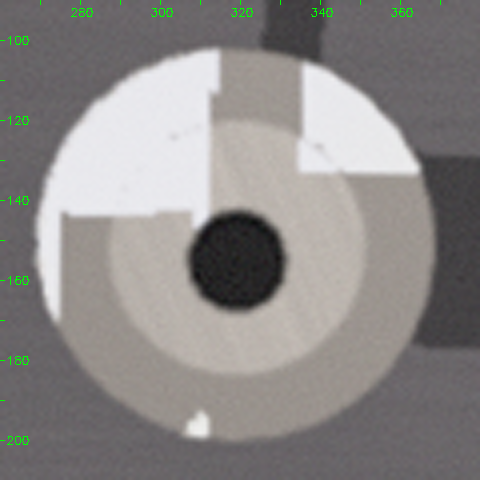

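Run:
```python
from h import *
import fit
z=np.load("pics/w15.npz"); W=fit.A=Cam(z,z["T"])
fit.rect("wide_lid",104,176,162,[(213,53),(216.25,175.5),(125,177.5)],[])
fit.rect("small_lid",104,176,108,[(420,70.5),(485.5,66.75),(495.25,181.25),(432.75,192.25)],[])
fit.circ("round_lid",154,60,[(W,(260+37/4,260+435/4,90+47/4,90+440/4))])
A=Cam(vision.get_image("side"))
print("notched", [A.back(p,12)[:2].round(0) for p in [(335.5,318.5),(411,303),(429,348.5),(348,367)]])
d=cv2.absdiff(cv2.imread("pics/side0.png"),cv2.imread("pics/s15.png")).max(2)
for n,(x0,y0,x1,y1) in dict(notched=(330,300,435,368),peeler=(305,280,368,305),cup=(308,184,332,212),spoon=(255,128,312,150)).items(): print(n,"mean diff",d[y0:y1,x0:x1].mean().round(1), "changed frac",(d[y0:y1,x0:x1]>40).mean().round(3))
```

```text
wide_lid xy [ 630.1 -217.1] yaw 1.4 res px [0.3 0.2 0.2]
small_lid xy [636.2 218.4] yaw 10.6 res px [0.3 0.2 0.3 0.6]
    side [636.1 218.4]
round_lid xy [674.6  12.4] res [ 0.1 -0.1 -0.   0. ]
    single [674.6  12.4]
notched [array([ 394., -338.]), array([ 567., -355.]), array([ 557., -463.]), array([ 383., -446.])]
notched mean diff 1.0 changed frac 0.0
peeler mean diff 1.3 changed frac 0.0
cup mean diff 15.4 changed frac 0.129
spoon mean diff 6.4 changed frac 0.049
```

```bash
python3 -c "
from workcell import workorder, ctrl
print(ctrl.get_obs()['t']); print(workorder.close_job())"
```

```text
29.4167
the job is handed in; nothing more can be done
None
```

All three containers are covered with their own plain lids, each lowered onto its rim before release. I handed the job in at about 29 s of the 109 s.

| Lid | Offset from container centre, last wrist view | Angle to pan |
|---|---|---|
| small_lid | about 2.5 mm | about 0.2° |
| wide_lid | about 3 mm | about 0.1° |
| round_lid | about 2.5 mm | – |

- **Seating:** the side and scene pictures show no gap under any lid. When released, the gripper was at seated height to within about 1.5 mm for all three.
- **Bystanders:** the notched lid and peeler show no change between the first and last side pictures. The cup and spoon areas differ slightly; I put that down to the arm's shadow, since both look to be in their original places.
- **Measurements that disagreed:** at the start the two fixed cameras differed by about 10 mm in y on some objects, so I worked from the wrist camera. The wide lid's final check used three corners, because the fourth overlapped the notched lid in the picture.

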